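# Put the lying bottle on the lit display stand

### The arm

A 6-joint arm with a two-finger parallel gripper is mounted at the origin on the work surface. World frame = base frame: x ahead of the robot, y to its left, z up, the work surface at z = 0. Lengths are in m, angles in rad, forces in N, time in s.
With the tool pointing down it reaches from about 0.35 to 0.775 m from the base axis. Payload 7.3 kg.
Tool frame: the origin (TCP) lies midway between the tips of the shut fingers; the grasp point (between the pads) lies 19 mm behind it (robot.grip_depth is the z of the grasp point in the tool frame, in m); z points along the fingers, y is the line along which they close (so a half turn about z gives the same grasp; the last joint's range is limited). The gripper opens to 92 mm and grips with 3 to 60 N. Pads are 19 mm wide; open, the fingers measure 130 mm over their backs; the gripper's body (75 mm by 190 mm) begins 47 mm behind the grasp point.
Start: joints at [1.131, 0.342, 1.524, -0, 1.275, -0.146], TCP at [0.152, 0.503, 0.227] pointing down, gripper open.
Joint ranges: [-2.53, 2.53], [-0.77, 2.02], [0.04, 2.7], [-1, 4.14], [0.28, 2.66], [-3.11, 3.11]. Speed limits (rad/s): [2.57, 2.57, 3.14, 3.14, 3.14, 3.14].

### API

Orientations are given as [roll, pitch, yaw] about the fixed x, y, z axes, in that order (R = Rz(yaw) Ry(pitch) Rx(roll)).
In Python, from cell import robot, viewer gives the robot as it stands.
- The arm moves only by the tool step_arm, never from a script. Its argument "increments" is a list of rows, each an object with "delta_pos": the shift along the tool's x, y, z in cm, a list of three; "dr": the turn, a rotation vector about the tool's x, y, z in degrees, a list of three; "fingers": the closure, from -1 (fully open) to 1 (shut), so that 0 is half open. In form: [{"delta_pos": [tx, ty, tz], "dr": [wx, wy, wz], "fingers": fingers}, ...]. A call has exactly 5 rows; each row is the pose to reach, as a shift and turn from the pose commanded when the call began, along the tool's axes at that moment; what a row does not reach only later rows make up. A row lasts 1/8 s, in which the tool goes at most 62.5 mm and 10.7 degrees, less where a joint would pass 70% of its speed; a pose out of reach is approached as far as the arm can. A call with a gripper value outside its range is refused whole. The fingers move at their own pace and stop on an object; "newtons" is the grip in N (left out, the last holds). Time passes only in rows, so rows that repeat a pose let the fingers close, or fill a call up. It gives the time, the measured TCP pose, the force, the opening and the grip force at its end, in the units of the state.
- robot.observe(): the state, without advancing time (a new reading comes with each control period).
- viewer.read_camera(name): name is "scene" or "top"; returns the picture (480x640x3 uint8, red, green, blue); there is no depth.
- viewer.camera_params(name): a dict with "K" (3x3 intrinsics, pixels), "k1" (the pictures are not rectified: a ray, as slopes to the right and down, at radius r is drawn at 1 + k1 r^2 times it, then the intrinsics apply), "T" (4x4, takes a point from camera to world coordinates). Camera axes: x right, y down, z forward; pixel columns grow to the right and rows downward; lengths in m; the calibration is good to about 2 mm. A picture is of the moment at which its call begins. camera_params takes no time and is no camera call.
- robot.hand_in(): hands the job in; it is judged then, once.
The state is a dict: "time": time; "qpos": joint angles; "qvel": joint speeds; "joint_efforts": joint torques, N m; "tool_pos": TCP position; "tool_rot": TCP orientation; "contact_force": force on the tool from outside, world axes, zero at the start; "torque": the same for the moment, N m; "opening": finger opening in m; "grip_force": force on a finger pad.
Only numpy, scipy, OpenCV 4.12 (cv2) and the standard library are available. Lean on these libraries where they do the work, as an engineer would, in place of code of your own. Each camera call takes 0.05 s, during which the arm holds its last target. There are 200 camera calls.

### The job

The amber bottle must go on show: lift it out of the cradle that boxes in its neck, lay it down on the open rest and let go, then take it firmly by the two lugs on its neck and lift it level, well clear of the bar (at least 15 cm). Ease your grip so that it swings down and hangs upright in the air, tighten again, and stand it gently in the middle of the round white pad of the display stand, leaving it free-standing. Then set the stand's dimmer lever to half, which is straight up, without disturbing the other things on the bar.

Things in the scene. Friction and masses are not known exactly. Their poses are not given: they have to be found in the camera images.
- bottle: The amber glass bottle, the only one lying down: 193 mm long, 0.18 to 0.27 kg, centre of mass about 58 mm from the base. Origin: centre of the base; +z runs from base to mouth (level at the start). By the lugs it needs 35 N or more to be held level; as the grip is eased step by step from 30 to about 5 N it pivots to hanging and does not slide out.
- bottle_body (a point): Centre of the bottle's straight round body (58 mm across, 92 mm long), on its axis 46 mm from the base. z as the bottle's.
- bottle_neck (a point): Midway between the two steel lugs on the neck, round flat-ended studs 16 mm across on its opposite sides, 38 mm over their ends, to be pinched between the fingers; they lie along the bottle's y axis, level at the start. The neck is 27 mm across and runs from 120 to 184 mm above the base, with a 9 mm lip above. On the axis, 160 mm from the base. z as the bottle's.
- bottle_base (a point): Centre of the underside of the bottle. Same axes as the bottle.
- cradle_seat (a point): Fixed wooden cradle the bottle lies in: board 206 x 98 x 12 mm, two rails under the body (outer faces 48 mm apart, tops 27 mm above the table), and two cheeks 72 mm high, 46 mm apart, boxing in the neck; open above. The point: over the rails' middle on the lying bottle's axis, 50 mm above the table; +x along the rails to the cheeks, which stand 79 to 151 mm away.
- rest_seat (a point): Fixed open rest: board 110 x 90 x 12 mm with two rails 90 mm long (outer faces 48 mm apart, tops 27 mm above the table), no cheeks. The body lies on the rails, the neck sticks out past either end. The point: where bottle_body lies at rest, over the rails' middle, 50 mm above the table; x along the rails.
- stand_pad (a point): Centre of the top of the round white pad, 90 mm across and 32 mm above the table, on which the bottle shall stand. It lies on the fixed display stand, an oak block 120 mm (x) by 250 mm (y) by 30 mm high; the block's centre is 62 mm from this point along -y. x is the direction the lever swings.
- dimmer_tip (a point): Centre of the black ball (26 mm across) at the top of the dimmer lever, a 10 mm rod, 80 mm from the hinge to this point, on the other end of the stand. The hinge axis runs along the stand's y; the hinge is 137 mm from stand_pad along its -y and 20 mm above it. Upright, this point is 132 mm above the table.
- dimmer (a joint): Angle of the dimmer lever in rad: 0 leans 0.7 rad to the stand's -x side, 0.7 is straight up (half), 1.4 leans fully to +x. It starts between 0 and 0.3, is light to move (about 1 N at the ball) and stays where it is left. Push or lead the ball along its arc, which rises from the leaning start.
- tumbler: Bystander: loose white ceramic tumbler, 68 mm wide, 75 mm high. Origin: centre of its underside.
- chalk: Bystander: loose cube of cue chalk, 30 mm. Origin: centre of its underside.
- remote: Bystander: loose black remote control, 45 x 160 x 20 mm. Origin: centre of its underside.
- mixer: Bystander: loose green bottle standing upright, 60 mm wide, 170 mm high. Origin: centre of its underside.
Mind the look-alikes: they are no part of the job. Leave any blue look-alike of the part that bears rest_seat alone.

How it is judged:
On the way, in this order (a step that is already met when the one before it is completed fails the run):
1. The bottle lies on the open rest, let go (distance between bottle_body and rest_seat below 0.025 m and angle between bottle_body's own z axis and vertical between 1.45 and 1.69 rad and contact force between the fingers and bottle below 0.1 N), for 0.2 s.
2. Held by the neck, the bottle is lifted level, its body at least 100 mm above where it lay (height (world z) of bottle_body above 0.15 m and angle between bottle_body's own z axis and vertical between 1.22 and 1.92 rad and distance between the grasp point and bottle_neck below 0.045 m and contact force between the fingers and bottle above 0.5 N), for 0.2 s.
3. Still held by the neck in the air, the bottle hangs upright (within 0.35 rad), its base at least 50 mm above the table (height (world z) of bottle_base above 0.05 m and angle between bottle_body's own z axis and vertical below 0.35 rad and distance between the grasp point and bottle_neck below 0.055 m and contact force between the fingers and bottle above 0.5 N), for 0.3 s.
4. The bottle stands upright on the pad, let go, and the dimmer lever has not been moved yet (horizontal distance between bottle_base and stand_pad below 0.016 m and z of bottle_base in the frame of stand_pad between -0.004 and 0.006 m and angle between bottle_base's own z axis and vertical below 0.07 rad and contact force between the fingers and bottle below 0.1 N and value of joint dimmer below 0.45 rad), for 0.2 s.
At the end, for the whole second after the job is handed in: The bottle stands upright (within 0.07 rad) and at rest on the pad, its base centre within 16 mm of the pad's centre, touched by nothing but the pad, and the dimmer lever stands straight up within 0.12 rad (joint value 0.58 to 0.82) (horizontal distance between bottle_base and stand_pad below 0.016 m and z of bottle_base in the frame of stand_pad between -0.004 and 0.006 m and angle between bottle_base's own z axis and vertical below 0.07 rad and contact force between the fingers and bottle below 0.1 N and linear speed of bottle below 0.02 m/s and value of joint dimmer between 0.58 and 0.82 rad).
It fails at once if A bystander is shifted by more than 30 mm or knocked over (distance of any of tumbler, chalk, remote, mixer from where it was at the start of the episode above 0.03 m or angle between any of tumbler, chalk, remote, mixer's own z axis and vertical above 0.5 rad).
It fails at once if The bottle is banged onto the stand (more than 60 N) (contact force between bottle and stand above 60 N).
It also fails if it takes over 72 s, if anything falls off the work surface, if the arm or the gripper's body presses on something with over 40 N, if the wrist force passes 120 N, or if a joint passes its speed limit or range.

## Working session

There is one attempt and no reset: what is moved stays moved. The work goes in short steps, Python scripts to look and compute and a tool call to move; the robot and the scene stay as the last step left them, time stands still between calls to the robot, and variables do not carry over. Pictures are saved under pics/ and viewed, at most 13 in all, crops included, and the job is handed in when it is done.

Besides the shell and the picture viewer there is one more tool, called after "Emit:" in YAML: its name, and indented under it one key for each argument. step_arm: Moves the arm, as the interface text tells. Its arguments: {"type":"object","properties":{"increments":{"type":"array"},"newtons":{"type":"number"}},"required":["increments"]}

```bash
mkdir -p pics; ls
python3 - <<'E'
from cell import robot, viewer
import cv2
for n in("scene","top"):
    im=viewer.read_camera(n); cv2.imwrite(f"pics/{n}0.png",im[...,::-1])
    p=viewer.camera_params(n); print(n,p)
print(robot.observe())
E
```

```text
pics
scene {'K': array([[477.14167579,   0.        , 318.86263149],
       [  0.        , 477.14167579, 247.93297288],
       [  0.        ,   0.        ,   1.        ]]), 'k1': -0.030435228493594684, 'T': array([[-0.70688751,  0.54318144, -0.45306068,  1.00034622],
       [ 0.70715059,  0.52844675, -0.4697681 ,  0.52628192],
       [-0.01575087, -0.65245533, -0.75766348,  0.93781584],
       [ 0.        ,  0.        ,  0.        ,  1.        ]])}
top {'K': array([[607.34719853,   0.        , 313.76262826],
       [  0.        , 607.34719853, 250.34414061],
       [  0.        ,   0.        ,   1.        ]]), 'k1': -0.04343663253042311, 'T': array([[ 0.02642621, -0.99519014,  0.09433048,  0.36092416],
       [-0.99944653, -0.02821032, -0.01763006,  0.04713151],
       [ 0.02020635, -0.09381237, -0.99538482,  1.45561748],
       [ 0.        ,  0.        ,  0.        ,  1.        ]])}
{'time': 0.1, 'qpos': array([ 1.13095265e+00,  3.42628385e-01,  1.52491000e+00, -1.13732991e-05,
        1.27538410e+00, -1.46051236e-01]), 'qvel': array([ 0.00120992, -0.00241151, -0.00234659, -0.00046911,  0.00130671,
        0.00047607]), 'joint_efforts': array([ 5.92791930e-04, -4.32004058e+01, -2.44694352e+01,  7.18832575e-02,
        5.25955518e-02, -6.79345749e-05]), 'tool_pos': array([0.15188732, 0.5021793 , 0.22613127]), 'tool_rot': array([-3.14027540e+00, -1.82772361e-04,  2.84780341e+00]), 'contact_force': array([0.0255659 , 0.48335902, 0.80281732]), 'torque': array([-7.12837669e-05, -3.59206068e-02, -1.15623953e-02]), 'grip_force': 0.0, 'opening': 0.09180823587066694}
```

View pics/top0.png

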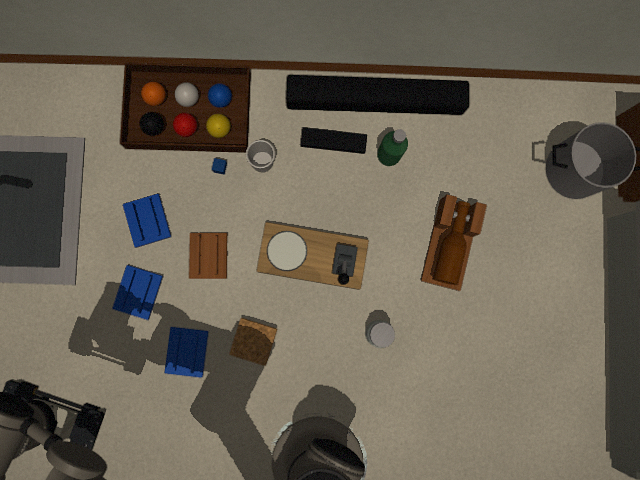

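View pics/scene0.png

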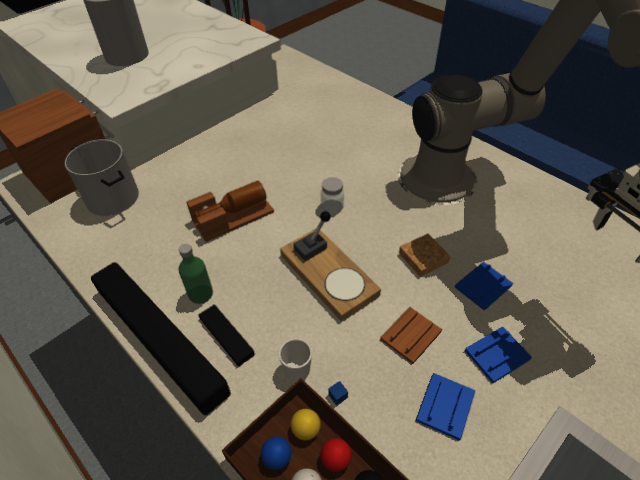

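The top view shows the amber bottle in its cradle around (452,245) with the neck up-image. The orange rest is at (208,255), the pad at (287,250), the lever ball at (343,279) and the blue look-alikes on the left. I'll zoom in and take masks.

```bash
cat > h.py <<'E'
from cell import robot, viewer
import numpy as np, cv2
P={n:viewer.camera_params(n) for n in("scene","top")}
def ray(n,uv):
    p=P[n];K=p["K"];d=np.array([(uv[0]-K[0,2])/K[0,0],(uv[1]-K[1,2])/K[1,1]])
    s=d.copy()
    for _ in range(20): s=d/(1+p["k1"]*(s@s))
    return p["T"][:3,3],p["T"][:3,:3]@np.array([s[0],s[1],1])
def onz(n,uv,z):
    o,d=ray(n,uv);return o+d*(z-o[2])/d[2]
def proj(n,X):
    p=P[n];T=p["T"];c=T[:3,:3].T@(np.asarray(X)-T[:3,3]);s=c[:2]/c[2];s=s*(1+p["k1"]*(s@s))
    return p["K"][:2,:2]@s+p["K"][:2,2]
def two(a,b):
    (o1,d1),(o2,d2)=ray("scene",a),ray("top",b)
    A=np.stack([d1,-d2],1);t=np.linalg.lstsq(A,o2-o1,rcond=None)[0]
    p,q=o1+t[0]*d1,o2+t[1]*d2
    return (p+q)/2,np.linalg.norm(p-q)
def blobs(n,im,lo,hi,roi,amin=40):
    hsv=cv2.cvtColor(im,cv2.COLOR_RGB2HSV);m=cv2.inRange(hsv,lo,hi);k=np.zeros_like(m);x0,y0,x1,y1=roi;k[y0:y1,x0:x1]=m[y0:y1,x0:x1]
    k=cv2.morphologyEx(k,cv2.MORPH_CLOSE,np.ones((3,3)))
    cs,_=cv2.findContours(k,cv2.RETR_EXTERNAL,cv2.CHAIN_APPROX_NONE)
    return [c for c in sorted(cs,key=cv2.contourArea,reverse=True) if cv2.contourArea(c)>amin]
E
python3 - <<'E'
from h import *
t=cv2.imread("pics/top0.png");s=cv2.imread("pics/scene0.png")
a=cv2.resize(t[180:300,410:500],None,fx=4.4,fy=4.4,interpolation=cv2.INTER_CUBIC)
b=cv2.resize(s[165:255,175:285],None,fx=3.6,fy=3.6,interpolation=cv2.INTER_CUBIC)
c=np.zeros((600,800,3),np.uint8);c[:a.shape[0],:a.shape[1]]=a[:600];c[:b.shape[0],400:400+b.shape[1]]=b[:,:400]
cv2.imwrite("pics/crop0.png",c)
T=t[...,::-1].copy();S=s[...,::-1].copy()
# rest
for n,im,roi in(("top",T,(180,220,236,290)),("scene",S,(375,300,447,368))):
    for c in blobs(n,im,(2,110,40),(20,255,255),roi)[:1]:
        bx=cv2.boxPoints(cv2.minAreaRect(c));w=np.array([onz(n,q,.012)for q in bx])
        wc=cv2.convexHull(np.float32([onz(n,q[0],.012)[:2] for q in c]));print("rest",n,cv2.minAreaRect(wc))
for n,im,roi in(("top",T,(265,228,310,274)),("scene",S,(320,265,370,302))):
    for c in blobs(n,im,(0,0,130),(40,60,255),roi)[:1]:
        wc=np.float32([onz(n,q[0],.032)[:2] for q in c]);print("pad",n,cv2.fitEllipse(wc))
for n,im,roi in(("top",T,(250,215,375,295)),("scene",S,(275,225,385,322))):
    c=np.vstack(blobs(n,im,(8,50,50),(25,255,255),roi,200)); wc=cv2.convexHull(np.float32([onz(n,q[0],.03)[:2] for q in c]));print("stand",n,cv2.minAreaRect(wc))
uv=[]
for n,im,roi in(("scene",S,(316,206,336,224)),("top",T,(333,270,354,288))):
    c=blobs(n,im,(0,0,0),(180,255,38),roi,10)[0];e=cv2.minEnclosingCircle(c);print(e);uv.append(e[0])
print("ball",two(*uv))
E
```

```text
rest top ((0.4784573018550873, 0.2732253670692444), (0.1075516790151596, 0.08965767920017242), 1.6106537580490112)
rest scene ((0.4817790985107422, 0.2754935622215271), (0.11452888697385788, 0.09125459939241409), 1.7286893129348755)
pad top ((0.4937901496887207, 0.08608697354793549), (0.08695550262928009, 0.0872485488653183), 174.4856414794922)
pad scene ((0.49396148324012756, 0.08486158400774002), (0.08787279576063156, 0.0883975476026535), 164.63633728027344)
stand top ((0.4864802360534668, 0.02522103488445282), (0.18734583258628845, 0.29423144459724426), 1.6912448406219482)
stand scene ((0.4876769185066223, 0.029436767101287842), (0.2938850522041321, 0.28547948598861694), 44.138572692871094)
((324.9375, 216.1875), 5.187976837158203)
((341.5, 276.0), 8.139510154724121)
ball (array([ 0.4323609 , -0.03897192,  0.12338076]), np.float64(0.0001905928557391447))
```

View pics/crop0.png

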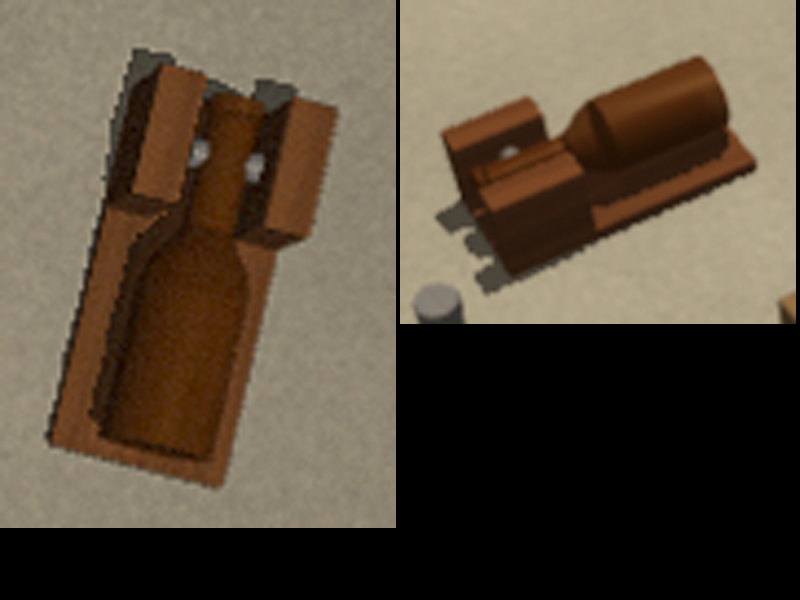

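The crop shows the steel lugs at crop px (200,152) and (255,168), and the base edge around (157,447). Next I convert these and measure the stand yaw.

Run:
```python
from h import *
T=cv2.imread("pics/top0.png")[...,::-1].copy();S=cv2.imread("pics/scene0.png")[...,::-1].copy()
f=lambda a:np.array(a)/4.4+[410,180]-.39
l1,l2=[onz("top",f(a),.05) for a in((200,152),(255,168))];m=(l1+l2)/2
base=onz("top",f((157,447)),.045); lip=onz("top",f((240,100)),.06)
print("lugs",l1,l2,np.linalg.norm(l1-l2),m);print("base",base,np.linalg.norm((m-base)[:2]));print("lip",lip)
g=np.array([400,0.]);q=np.array([510,155.])/3.6+[175-400/3.6,165];print("lug scene->",onz("scene",q,.05))
for n,im,rois in(("top",T,[(410,180,500,300)]),):
    hsv=cv2.cvtColor(im,cv2.COLOR_RGB2HSV)
    for nm,p in(("sand",(400,250)),("amber",(452,258)),("board",(430,270)),("oak",(318,262))):print(nm,hsv[p[1],p[0]])
    c=blobs(n,im,(0,150,20),(25,255,255),(410,180,500,300),200);hu=cv2.convexHull(np.float32([onz(n,q[0],.012)[:2] for q in np.vstack(c)]));print("cradle",cv2.minAreaRect(hu))
for n,im,roi in(("top",T,(250,215,375,295)),("scene",S,(275,225,385,322))):
    c=np.vstack(blobs(n,im,(8,95,50),(25,255,255),roi,100)); wc=cv2.convexHull(np.float32([onz(n,q[0],.03)[:2] for q in c]));print("stand",n,cv2.minAreaRect(wc))
# board left edge: crop (50,440) bottom-left, (108,205); bottom right (222,487)
w=[onz("top",f(a),.012)[:2] for a in((50,440),(106,207),(222,487))]
print("bl,l,br",w,np.degrees(np.arctan2(*(w[1]-w[0])[::-1])),np.linalg.norm(w[2]-w[0]))
a=(w[1]-w[0])/np.linalg.norm(w[1]-w[0]);print("board end mid",(w[0]+w[2])/2,"axis",a)
for n,im,roi in(("top",T,(235,120,470,360)),):
    for nm,z,p in(("mixer",.17,(400,137)),("tumbler",.075,(262,150)),("shaker",.08,(382,335))):print(nm,onz(n,p,z))
```

```text
lugs [ 0.58914945 -0.30825454  0.05      ] [ 0.58140719 -0.33801423  0.05      ] 0.030750305991837555 [ 0.58527832 -0.32313439  0.05      ]
base [ 0.43089717 -0.28715551  0.045     ] 0.15851820572800357
lip [ 0.61619975 -0.3271592   0.06      ]
lug scene-> [ 0.5809234  -0.33993981  0.05      ]
sand [ 21  52 147]
amber [ 15 228  85]
board [ 12 174 104]
oak [ 17 131 130]
cradle ((0.527828574180603, -0.3143157958984375), (0.11271755397319794, 0.21830472350120544), 77.28150177001953)
stand top ((0.4847244918346405, 0.024816125631332397), (0.2481880486011505, 0.1205640584230423), 81.84141540527344)
stand scene ((0.4926777482032776, 0.029621846973896027), (0.2612677216529846, 0.1296272873878479), 81.8149185180664)
bl,l,br [array([ 0.4347865 , -0.23638583]), array([ 0.56326719, -0.26600341]), array([ 0.41173028, -0.33076077])] -12.981149148532774 0.09715050028803748
board end mid [ 0.42325839 -0.2835733 ] axis [ 0.97444402 -0.22463047]
mixer [ 0.7357634  -0.15673743  0.17      ]
tumbler [0.72204041 0.148888   0.075     ]
shaker [ 0.30404311 -0.13608573  0.08      ]
```

The numbers agree: the bottle lies at yaw -13° and lugs to base measure 159 mm against 160. The stand yaw is -8.2°, with stand centre to pad 62 mm. Planner helper next.

```bash
cat >> h.py <<'E'
from scipy.spatial.transform import Rotation as Ro
def down(yaw): return Ro.from_euler("xyz",[180,0,yaw],degrees=True)
def plan(*targets,start=None):
    """targets (x,y,z,yaw_deg); prints row numbers in tool axes from start (default: measured)"""
    if start is None:
        o=robot.observe();p=o["tool_pos"];R=Ro.from_euler("xyz",o["tool_rot"]);print("t",o["time"].__round__(2),"p",p.round(4),"rpy",o["tool_rot"].round(3),"F",o["contact_force"].round(1),"op",round(o["opening"],4),"g",round(o["grip_force"],1))
    else: p=np.array(start[:3]);R=down(start[3])
    for t in targets:
        print(t,"->",(R.inv().apply(np.array(t[:3])-p)*100).round(2),(R.inv()*down(t[3])).as_rotvec(degrees=True).round(1))
E
python3 - <<'E'
from h import *
plan((.40,.20,.227,167))
plan((.482,-.2985,.13,167),(.482,-.2985,.033,167),start=(.40,.20,.227,167))
E
```

```text
t 0.1 p [0.1519 0.5022 0.2261] rpy [-3.14  -0.     2.848] F [0.  0.5 0.8] op 0.0918 g 0.0
(0.4, 0.2, 0.227, 167) -> [-32.5  -21.74  -0.06] [-0.1 -0.  -3.8]
(0.482, -0.2985, 0.13, 167) -> [-19.2  -46.73   9.7 ] [0. 0. 0.]
(0.482, -0.2985, 0.033, 167) -> [-19.2  -46.73  19.4 ] [0. 0. 0.]
```

Emit:
step_arm:
  increments:
    - {"delta_pos": [-6.5, -4.3, 0], "dr": [0, 0, -1], "fingers": -1}
    - {"delta_pos": [-13, -8.7, 0], "dr": [0, 0, -2], "fingers": -1}
    - {"delta_pos": [-19.5, -13, 0], "dr": [0, 0, -3], "fingers": -1}
    - {"delta_pos": [-26, -17.4, 0], "dr": [0, 0, -3.8], "fingers": -1}
    - {"delta_pos": [-32.5, -21.7, 0], "dr": [0, 0, -3.8], "fingers": -1}

```text
time: 0.72
tool_pos: [0.3513, 0.2594, 0.2267]
tool_rot: [3.141, 0.0, 2.915]
contact_force: [1.3, 0.4, -0.0]
opening: 0.0918
grip_force: 0.0
```

Emit:
step_arm:
  increments:
    - {"delta_pos": [-2.5, -6, 0], "dr": [0, 0, 0], "fingers": -1}
    - {"delta_pos": [-5, -12, 0], "dr": [0, 0, 0], "fingers": -1}
    - {"delta_pos": [-7.5, -18, 0], "dr": [0, 0, 0], "fingers": -1}
    - {"delta_pos": [-10, -24, 0], "dr": [0, 0, 0], "fingers": -1}
    - {"delta_pos": [-12.5, -30, 0], "dr": [0, 0, 0], "fingers": -1}

```text
time: 1.35
tool_pos: [0.4024, -0.049, 0.2267]
tool_rot: [3.141, 0.0, 2.914]
contact_force: [1.2, 0.8, -0.3]
opening: 0.0917
grip_force: 0.0
```

```bash
python3 -c "
from h import *
plan((.482,-.2985,.13,167),(.482,-.2985,.033,167))"
```

```text
t 1.35 p [ 0.4024 -0.049   0.2267] rpy [3.141 0.    2.914] F [ 1.2  0.8 -0.3] op 0.0917 g 0.0
(0.482, -0.2985, 0.13, 167) -> [-13.39 -22.51   9.67] [ 0.  0. -0.]
(0.482, -0.2985, 0.033, 167) -> [-13.38 -22.51  19.37] [ 0.  0. -0.]
```

Emit:
step_arm:
  increments:
    - {"delta_pos": [-3.3, -5.3, 0], "dr": [0, 0, 0], "fingers": -1}
    - {"delta_pos": [-6.6, -10.6, 0], "dr": [0, 0, 0], "fingers": -1}
    - {"delta_pos": [-10, -16, 3], "dr": [0, 0, 0], "fingers": -1}
    - {"delta_pos": [-13.4, -22.5, 7], "dr": [0, 0, 0], "fingers": -1}
    - {"delta_pos": [-13.4, -22.5, 9], "dr": [0, 0, 0], "fingers": -1}

```text
time: 1.98
tool_pos: [0.4826, -0.2993, 0.1353]
tool_rot: [-3.141, 0.001, 2.912]
contact_force: [0.3, -0.5, -0.6]
opening: 0.0916
grip_force: 0.0
```

Emit:
step_arm:
  increments:
    - {"delta_pos": [0, 0, 0], "dr": [0, 0, 0], "fingers": -1}
    - {"delta_pos": [0, 0, 0], "dr": [0, 0, 0], "fingers": -1}
    - {"delta_pos": [0, 0, 0], "dr": [0, 0, 0], "fingers": -1}
    - {"delta_pos": [0, 0, 0], "dr": [0, 0, 0], "fingers": -1}
    - {"delta_pos": [0, 0, 0], "dr": [0, 0, 0], "fingers": -1}

```text
time: 2.6
tool_pos: [0.4826, -0.2961, 0.1375]
tool_rot: [-3.141, 0.001, 2.915]
contact_force: [-0.1, 0.2, -0.1]
opening: 0.0919
grip_force: 0.0
```

```bash
python3 -c "
from h import *
plan((.482,-.2985,.033,167))
im=viewer.read_camera('top');cv2.imwrite('pics/top1.png',im[...,::-1])
im=viewer.read_camera('scene');cv2.imwrite('pics/scene1.png',cv2.resize(im[130:300,140:340,::-1],None,fx=3.2,fy=3.2))"
```

```text
t 2.6 p [ 0.4826 -0.2961  0.1375] rpy [-3.141e+00  1.000e-03  2.915e+00] F [-0.1  0.2 -0.1] op 0.0919 g 0.0
(0.482, -0.2985, 0.033, 167) -> [ 0.02 -0.24 10.45] [-0.   0.1  0. ]
```

View pics/scene1.png

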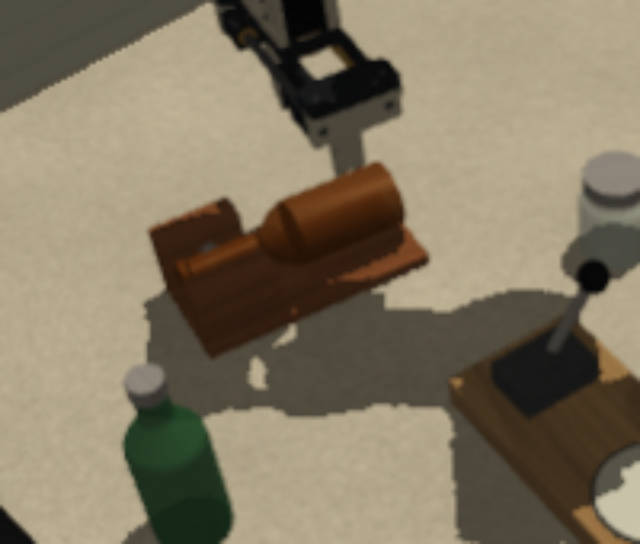

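The gripper is above the body, astride it. Going down.

Emit:
step_arm:
  increments:
    - {"delta_pos": [0, -0.2, 4], "dr": [0, 0, 0], "fingers": -1}
    - {"delta_pos": [0, -0.2, 7], "dr": [0, 0, 0], "fingers": -1}
    - {"delta_pos": [0, -0.2, 9], "dr": [0, 0, 0], "fingers": -1}
    - {"delta_pos": [0, -0.2, 10.4], "dr": [0, 0, 0], "fingers": -1}
    - {"delta_pos": [0, -0.2, 10.4], "dr": [0, 0, 0], "fingers": -1}

```text
time: 3.32
tool_pos: [0.4815, -0.2981, 0.032]
tool_rot: [3.141, -0.001, 2.914]
contact_force: [-0.4, 0.6, 0.6]
opening: 0.0915
grip_force: 0.0
```

Emit:
step_arm:
  increments:
    - {"delta_pos": [0, 0, 0], "dr": [0, 0, 0], "fingers": 0}
    - {"delta_pos": [0, 0, 0], "dr": [0, 0, 0], "fingers": 0.4}
    - {"delta_pos": [0, 0, 0], "dr": [0, 0, 0], "fingers": 0.7}
    - {"delta_pos": [0, 0, 0], "dr": [0, 0, 0], "fingers": 1}
    - {"delta_pos": [0, 0, 0], "dr": [0, 0, 0], "fingers": 1}
  newtons: 25

```text
time: 3.95
tool_pos: [0.4821, -0.2979, 0.0331]
tool_rot: [3.141, 0.0, 2.914]
contact_force: [1.7, 4.4, 2.9]
opening: 0.0573
grip_force: 25.0
```

Emit:
step_arm:
  increments:
    - {"delta_pos": [0, 0, -2], "dr": [0, 0, 0], "fingers": 1}
    - {"delta_pos": [0, 0, -6], "dr": [0, 0, 0], "fingers": 1}
    - {"delta_pos": [0, 0, -11], "dr": [0, 0, 0], "fingers": 1}
    - {"delta_pos": [0, 0, -16], "dr": [0, 0, 0], "fingers": 1}
    - {"delta_pos": [0, 0, -20], "dr": [0, 0, 0], "fingers": 1}

```text
time: 4.58
tool_pos: [0.4817, -0.2986, 0.2344]
tool_rot: [-3.141, 0.001, 2.914]
contact_force: [0.4, 0.2, -2.9]
opening: 0.0576
grip_force: 25.0
```

```bash
python3 -c "
from h import *
plan((.46,0,.233,174),(.488,.2745,.233,181.6))"
```

```text
t 4.58 p [ 0.4817 -0.2986  0.2344] rpy [-3.141e+00  1.000e-03  2.914e+00] F [ 0.4  0.2 -2.9] op 0.0576 g 25.0
(0.46, 0, 0.233, 174) -> [ 8.85 28.6   0.12] [-0.  0. -7.]
(0.488, 0.2745, 0.233, 181.6) -> [12.31 55.98  0.09] [ -0.    0.  -14.6]
```

Emit:
step_arm:
  increments:
    - {"delta_pos": [0.7, 3, 0], "dr": [0, 0, -1], "fingers": 1}
    - {"delta_pos": [2, 9, 0], "dr": [0, 0, -2.5], "fingers": 1}
    - {"delta_pos": [3.4, 15, 0], "dr": [0, 0, -4], "fingers": 1}
    - {"delta_pos": [4.8, 21, 0], "dr": [0, 0, -5.5], "fingers": 1}
    - {"delta_pos": [6.2, 27, 0], "dr": [0, 0, -7.3], "fingers": 1}

```text
time: 5.2
tool_pos: [0.4818, -0.0197, 0.2324]
tool_rot: [-3.141, -0.0, 3.042]
contact_force: [0.7, -0.6, -2.5]
opening: 0.0575
grip_force: 25.0
```

```bash
python3 -c "
from h import *
plan((.488,.2745,.233,181.6))"
```

```text
t 5.2 p [ 0.4818 -0.0197  0.2324] rpy [-3.141 -0.     3.042] F [ 0.7 -0.6 -2.5] op 0.0575 g 25.0
(0.488, 0.2745, 0.233, 181.6) -> [ 2.31 29.34 -0.07] [-0.  -0.  -7.3]
```

Emit:
step_arm:
  increments:
    - {"delta_pos": [0.5, 6, 0], "dr": [0, 0, -1.5], "fingers": 1}
    - {"delta_pos": [1, 12, 0], "dr": [0, 0, -3], "fingers": 1}
    - {"delta_pos": [1.5, 18, 0], "dr": [0, 0, -4.5], "fingers": 1}
    - {"delta_pos": [2, 24, 0], "dr": [0, 0, -6], "fingers": 1}
    - {"delta_pos": [2.3, 28.5, 0], "dr": [0, 0, -7.3], "fingers": 1}

```text
time: 5.82
tool_pos: [0.4874, 0.2667, 0.2322]
tool_rot: [-3.141, -0.001, -3.112]
contact_force: [0.2, -0.7, -1.6]
opening: 0.0573
grip_force: 25.0
```

Emit:
step_arm:
  increments:
    - {"delta_pos": [0, 0, 2], "dr": [0, 0, 0], "fingers": 1}
    - {"delta_pos": [0, 0, 6], "dr": [0, 0, 0], "fingers": 1}
    - {"delta_pos": [0, 0, 9], "dr": [0, 0, 0], "fingers": 1}
    - {"delta_pos": [0, 0, 10], "dr": [0, 0, 0], "fingers": 1}
    - {"delta_pos": [0, 0, 10], "dr": [0, 0, 0], "fingers": 1}

```text
time: 6.45
tool_pos: [0.488, 0.2643, 0.1326]
tool_rot: [-3.141, -0.001, -3.114]
contact_force: [1.4, -0.5, -2.0]
opening: 0.0578
grip_force: 25.0
```

```bash
python3 -c "
from h import *
plan((.488,.2745,.033,181.6))
im=viewer.read_camera('top');cv2.imwrite('pics/top2.png',cv2.resize(im[150:340,120:370,::-1],None,fx=3,fy=3))"
```

```text
t 6.45 p [0.488  0.2643 0.1326] rpy [-3.141e+00 -1.000e-03 -3.114e+00] F [ 1.4 -0.5 -2. ] op 0.0578 g 25.0
(0.488, 0.2745, 0.033, 181.6) -> [-0.04  1.02  9.95] [-0. -0. -0.]
```

View pics/top2.png

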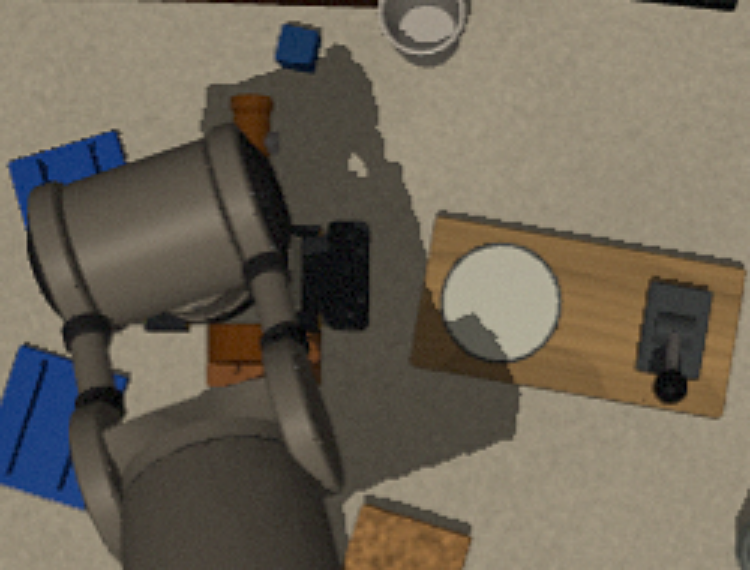

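Bottle is above the rest, axis aligned with the rails, with the chalk (298,45) clear of the mouth. Lowering.

Emit:
step_arm:
  increments:
    - {"delta_pos": [0, 1, 3], "dr": [0, 0, 0], "fingers": 1}
    - {"delta_pos": [0, 1, 6], "dr": [0, 0, 0], "fingers": 1}
    - {"delta_pos": [0, 1, 8], "dr": [0, 0, 0], "fingers": 1}
    - {"delta_pos": [0, 1, 9.2], "dr": [0, 0, 0], "fingers": 1}
    - {"delta_pos": [0, 1, 9.8], "dr": [0, 0, 0], "fingers": 1}

```text
time: 7.12
tool_pos: [0.4883, 0.2747, 0.0352]
tool_rot: [3.141, 0.001, -3.114]
contact_force: [-0.9, 0.1, -1.9]
opening: 0.0577
grip_force: 25.0
```

```bash
python3 -c "
from h import *
plan((.488,.2745,.033,181.6))"
```

```text
t 7.12 p [0.4883 0.2747 0.0352] rpy [ 3.141e+00  1.000e-03 -3.114e+00] F [-0.9  0.1 -1.9] op 0.0577 g 25.0
(0.488, 0.2745, 0.033, 181.6) -> [ 0.03 -0.02  0.22] [ 0.   0.1 -0. ]
```

Down 2 mm, open, let go, then go up.

Emit:
step_arm:
  increments:
    - {"delta_pos": [0, 0, 0.1], "dr": [0, 0, 0], "fingers": 1}
    - {"delta_pos": [0, 0, 0.2], "dr": [0, 0, 0], "fingers": 1}
    - {"delta_pos": [0, 0, 0.2], "dr": [0, 0, 0], "fingers": 0}
    - {"delta_pos": [0, 0, 0.2], "dr": [0, 0, 0], "fingers": -0.5}
    - {"delta_pos": [0, 0, 0.2], "dr": [0, 0, 0], "fingers": -1}
  newtons: 10

```text
time: 7.75
tool_pos: [0.488, 0.2747, 0.0332]
tool_rot: [3.141, 0.001, -3.114]
contact_force: [-0.3, 0.4, 0.2]
opening: 0.0734
grip_force: 0.0
```

Emit:
step_arm:
  increments:
    - {"delta_pos": [0, 0, 0], "dr": [0, 0, 0], "fingers": -1}
    - {"delta_pos": [0, 0, 0], "dr": [0, 0, 0], "fingers": -1}
    - {"delta_pos": [0, 0, 0], "dr": [0, 0, 0], "fingers": -1}
    - {"delta_pos": [0, 0, 0], "dr": [0, 0, 0], "fingers": -1}
    - {"delta_pos": [0, 0, -1], "dr": [0, 0, 0], "fingers": -1}

```text
time: 8.38
tool_pos: [0.4871, 0.2743, 0.0425]
tool_rot: [-3.141, -0.002, -3.114]
contact_force: [-0.2, 0.3, -0.3]
opening: 0.0918
grip_force: 0.0
```

Emit:
step_arm:
  increments:
    - {"delta_pos": [0, 0, -3], "dr": [0, 0, 0], "fingers": -1}
    - {"delta_pos": [0, 0, -6], "dr": [0, 0, 0], "fingers": -1}
    - {"delta_pos": [0, 0, -10], "dr": [0, 0, 0], "fingers": -1}
    - {"delta_pos": [6, 0, -12], "dr": [0, 0, 0], "fingers": -1}
    - {"delta_pos": [12, 0, -14], "dr": [0, 0, 0], "fingers": -1}

```text
time: 9.0
tool_pos: [0.368, 0.2711, 0.1835]
tool_rot: [3.141, 0.001, -3.115]
contact_force: [-0.4, 1.6, 0.9]
opening: 0.0921
grip_force: 0.0
```

Emit:
step_arm:
  increments:
    - {"delta_pos": [3, 0, -2], "dr": [0, 0, 0], "fingers": -1}
    - {"delta_pos": [6, 0, -4], "dr": [0, 0, 0], "fingers": -1}
    - {"delta_pos": [6, 0, -4], "dr": [0, 0, 0], "fingers": -1}
    - {"delta_pos": [6, 0, -4], "dr": [0, 0, 0], "fingers": -1}
    - {"delta_pos": [6, 0, -4], "dr": [0, 0, 0], "fingers": -1}

```text
time: 9.62
tool_pos: [0.3097, 0.2695, 0.2217]
tool_rot: [-3.141, -0.001, -3.115]
contact_force: [0.3, 0.3, 0.5]
opening: 0.0917
grip_force: 0.0
```

```bash
python3 -c "
from h import *
plan((.488,.2745,.033,181.6))
im=viewer.read_camera('top');cv2.imwrite('pics/top3r.png',im[...,::-1]);a=cv2.resize(im[170:300,150:280,::-1],None,fx=4,fy=4)
im=viewer.read_camera('scene');cv2.imwrite('pics/scene3r.png',im[...,::-1]);b=cv2.resize(im[310:390,350:440,::-1],None,fx=3,fy=3)
c=np.zeros((520,800,3),np.uint8);c[:,:520]=a;c[:240,525:795]=b;cv2.imwrite('pics/c3.png',c)"
```

```text
t 9.62 p [0.3097 0.2695 0.2217] rpy [-3.141e+00 -1.000e-03 -3.115e+00] F [0.3 0.3 0.5] op 0.0917 g 0.0
(0.488, 0.2745, 0.033, 181.6) -> [-17.85   0.03  18.86] [-0.  -0.  -0.1]
```

View pics/c3.png

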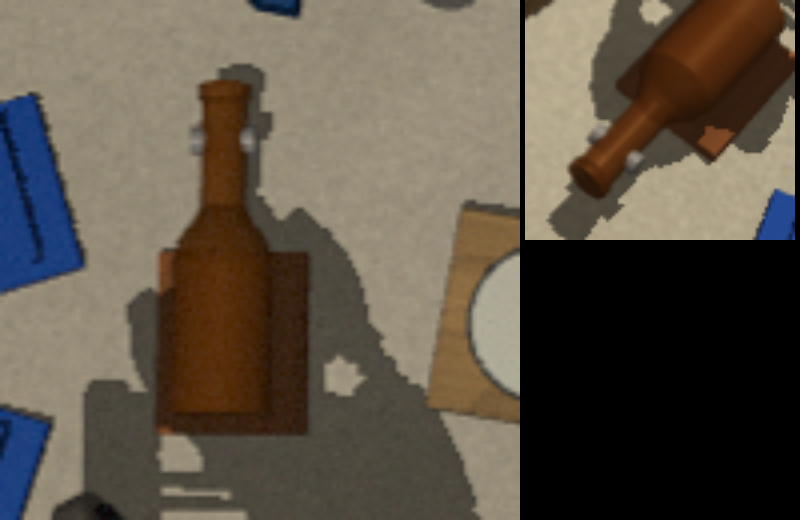

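The bottle lies on the rails with its lugs level, at crop px (197,139) and (248,139).

```bash
python3 -c "
from h import *
a=onz('top',(199.0,204.4),.05);b=onz('top',(211.8,204.4),.05);print(a,b,(a+b)/2)
print(two((374.1,354.0),(211.8,204.4)),two((386.4,363),(199,204.4)))
base=onz('top',(150+220/4-.4,170+412/4-.4),.04);print(base)
m=(a+b)/2;print(np.degrees(np.arctan2(m[1]-base[1],m[0]-base[0])))
print(onz('top',(219,165),.015))
plan((m[0],m[1],.15,181.6),(m[0],m[1],.034,181.6))
"
```

```text
[0.59434019 0.2932344  0.05      ] [0.59519804 0.26335058 0.05      ] [0.59476912 0.27829249 0.05      ]
(array([0.59502246, 0.26252522, 0.0527682 ]), np.float64(0.0009821100280242411)) (array([0.59363166, 0.29297896, 0.05309063]), np.float64(0.0006912832886233676))
[0.43584098 0.27481838 0.04      ]
1.2522651517568641
[0.69765404 0.25559577 0.015     ]
t 9.72 p [0.3095 0.2695 0.2216] rpy [-3.141e+00 -1.000e-03 -3.115e+00] F [-0.6 -0.5  0.6] op 0.0918 g 0.0
(np.float64(0.5947691153195108), np.float64(0.2782924893735371), 0.15, 181.6) -> [-28.54   0.13   7.13] [-0.  -0.1 -0.1]
(np.float64(0.5947691153195108), np.float64(0.2782924893735371), 0.034, 181.6) -> [-28.56   0.13  18.73] [-0.  -0.1 -0.1]
```

Emit:
step_arm:
  increments:
    - {"delta_pos": [-6, 0, 0], "dr": [0, 0, 0], "fingers": -1}
    - {"delta_pos": [-12, 0, 0], "dr": [0, 0, 0], "fingers": -1}
    - {"delta_pos": [-18, 0.1, 0], "dr": [0, 0, 0], "fingers": -1}
    - {"delta_pos": [-24, 0.1, 2], "dr": [0, 0, 0], "fingers": -1}
    - {"delta_pos": [-28.5, 0.1, 5], "dr": [0, 0, 0], "fingers": -1}

```text
time: 10.35
tool_pos: [0.5971, 0.2779, 0.1712]
tool_rot: [3.141, 0.001, -3.115]
contact_force: [0.2, 0.4, -0.4]
opening: 0.0921
grip_force: 0.0
```

Emit:
step_arm:
  increments:
    - {"delta_pos": [0, 0, 2], "dr": [0, 0, 0], "fingers": -1}
    - {"delta_pos": [0, 0, 5], "dr": [0, 0, 0], "fingers": -1}
    - {"delta_pos": [0, 0, 7], "dr": [0, 0, 0], "fingers": -1}
    - {"delta_pos": [0, 0, 7], "dr": [0, 0, 0], "fingers": -1}
    - {"delta_pos": [0, 0, 7], "dr": [0, 0, 0], "fingers": -1}

```text
time: 10.98
tool_pos: [0.5946, 0.2785, 0.1027]
tool_rot: [3.141, 0.001, -3.114]
contact_force: [1.0, -0.3, 0.4]
opening: 0.0918
grip_force: 0.0
```

```bash
python3 -c "
from h import *
plan((.5945,.278,.032,181.4))
"
```

```text
t 10.97 p [0.5946 0.2785 0.1027] rpy [ 3.141e+00  1.000e-03 -3.114e+00] F [ 1.  -0.3  0.4] op 0.0918 g 0.0
(0.5945, 0.278, 0.032, 181.4) -> [ 0.01 -0.05  7.07] [0.  0.  0.2]
```

Emit:
step_arm:
  increments:
    - {"delta_pos": [0, 0, 2.5], "dr": [0, 0, 0], "fingers": -1}
    - {"delta_pos": [0, 0, 5], "dr": [0, 0, 0], "fingers": -1}
    - {"delta_pos": [0, 0, 7], "dr": [0, 0, 0], "fingers": -1}
    - {"delta_pos": [0, 0, 7], "dr": [0, 0, 0], "fingers": -0.5}
    - {"delta_pos": [0, 0, 7], "dr": [0, 0, 0], "fingers": -0.2}

```text
time: 11.6
tool_pos: [0.595, 0.2788, 0.0339]
tool_rot: [3.141, 0.002, -3.114]
contact_force: [1.6, 0.7, 0.1]
opening: 0.0766
grip_force: 0.0
```

Emit:
step_arm:
  increments:
    - {"delta_pos": [0, 0, 0], "dr": [0, 0, 0], "fingers": 0}
    - {"delta_pos": [0, 0, 0], "dr": [0, 0, 0], "fingers": 0.15}
    - {"delta_pos": [0, 0, 0], "dr": [0, 0, 0], "fingers": 0.3}
    - {"delta_pos": [0, 0, 0], "dr": [0, 0, 0], "fingers": 1}
    - {"delta_pos": [0, 0, 0], "dr": [0, 0, 0], "fingers": 1}
  newtons: 15

```text
time: 12.22
tool_pos: [0.5941, 0.2784, 0.0323]
tool_rot: [-3.142, 0.0, -3.114]
contact_force: [0.6, 0.2, 0.5]
opening: 0.0382
grip_force: 15.0
```

Emit:
step_arm:
  increments:
    - {"delta_pos": [0, 0, 0], "dr": [0, 0, 0], "fingers": 1}
    - {"delta_pos": [0, 0, 0], "dr": [0, 0, 0], "fingers": 1}
    - {"delta_pos": [0, 0, 0], "dr": [0, 0, 0], "fingers": 1}
    - {"delta_pos": [0, 0, 0], "dr": [0, 0, 0], "fingers": 1}
    - {"delta_pos": [0, 0, 0], "dr": [0, 0, 0], "fingers": 1}
  newtons: 55

```text
time: 12.85
tool_pos: [0.5941, 0.2784, 0.0323]
tool_rot: [3.141, 0.0, -3.114]
contact_force: [0.7, -0.7, 0.8]
opening: 0.0376
grip_force: 55.0
```

Pinched at 38 mm, which is the lugs. Lifting level.

Emit:
step_arm:
  increments:
    - {"delta_pos": [0, 0, -0.7], "dr": [0, 0, 0], "fingers": 1}
    - {"delta_pos": [0, 0, -2], "dr": [0, 0, 0], "fingers": 1}
    - {"delta_pos": [0, 0, -4], "dr": [0, 0, 0], "fingers": 1}
    - {"delta_pos": [0, 0, -6.5], "dr": [0, 0, 0], "fingers": 1}
    - {"delta_pos": [0, 0, -9], "dr": [0, 0, 0], "fingers": 1}

```text
time: 13.48
tool_pos: [0.5939, 0.2785, 0.1239]
tool_rot: [3.141, 0.0, -3.114]
contact_force: [0.5, 1.0, -2.9]
opening: 0.037
grip_force: 55.0
```

Emit:
step_arm:
  increments:
    - {"delta_pos": [0, 0, -3], "dr": [0, 0, 0], "fingers": 1}
    - {"delta_pos": [0, 0, -6], "dr": [0, 0, 0], "fingers": 1}
    - {"delta_pos": [0, 0, -9], "dr": [0, 0, 0], "fingers": 1}
    - {"delta_pos": [0, 0, -12], "dr": [0, 0, 0], "fingers": 1}
    - {"delta_pos": [0, 0, -14], "dr": [0, 0, 0], "fingers": 1}

```text
time: 14.1
tool_pos: [0.594, 0.2786, 0.265]
tool_rot: [3.141, 0.002, -3.114]
contact_force: [-0.3, 0.5, -2.0]
opening: 0.0377
grip_force: 55.0
```

Emit:
step_arm:
  increments:
    - {"delta_pos": [0, 0, -2], "dr": [0, 0, 0], "fingers": 1}
    - {"delta_pos": [0, 0, -3], "dr": [0, 0, 0], "fingers": 1}
    - {"delta_pos": [0, 0, -3], "dr": [0, 0, 0], "fingers": 1}
    - {"delta_pos": [0, 0, -3], "dr": [0, 0, 0], "fingers": 1}
    - {"delta_pos": [0, 0, -3], "dr": [0, 0, 0], "fingers": 1}

```text
time: 14.72
tool_pos: [0.5937, 0.2783, 0.2913]
tool_rot: [-3.141, -0.002, -3.114]
contact_force: [0.9, 1.2, -2.5]
opening: 0.0374
grip_force: 55.0
```

```bash
python3 -c "
from h import *
plan((.5945,.278,.29,181.4))
im=viewer.read_camera('scene');cv2.imwrite('pics/s4.png',cv2.resize(im[200:400,300:540,::-1],None,fx=2.5,fy=2.5))
"
```

```text
t 14.72 p [0.5937 0.2783 0.2913] rpy [-3.141e+00 -2.000e-03 -3.114e+00] F [ 0.9  1.2 -2.5] op 0.0374 g 55.0
(0.5945, 0.278, 0.29, 181.4) -> [-0.08 -0.03  0.13] [-0.  -0.1  0.2]
```

View pics/s4.png

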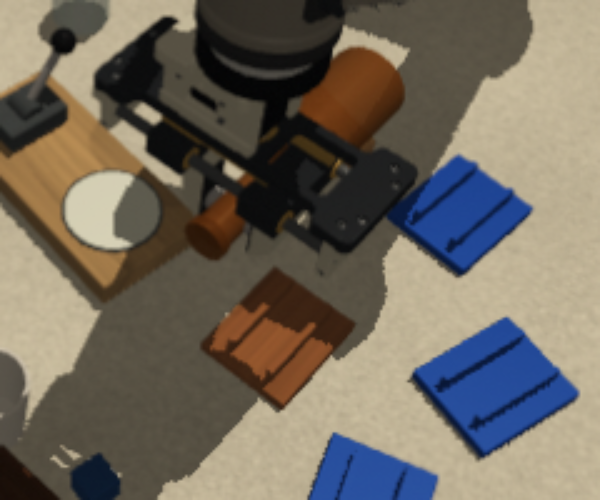

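The bottle hangs level and clear of the bar. Easing the grip.

Emit:
step_arm:
  increments:
    - {"delta_pos": [0, 0, 0], "dr": [0, 0, 0], "fingers": 1}
    - {"delta_pos": [0, 0, 0], "dr": [0, 0, 0], "fingers": 1}
    - {"delta_pos": [0, 0, 0], "dr": [0, 0, 0], "fingers": 1}
    - {"delta_pos": [0, 0, 0], "dr": [0, 0, 0], "fingers": 1}
    - {"delta_pos": [0, 0, 0], "dr": [0, 0, 0], "fingers": 1}
  newtons: 30

```text
time: 15.4
tool_pos: [0.594, 0.2784, 0.2923]
tool_rot: [3.141, 0.0, -3.114]
contact_force: [-1.4, -0.0, -2.1]
opening: 0.0375
grip_force: 30.0
```

Emit:
step_arm:
  increments:
    - {"delta_pos": [0, 0, 0], "dr": [0, 0, 0], "fingers": 1}
    - {"delta_pos": [0, 0, 0], "dr": [0, 0, 0], "fingers": 1}
    - {"delta_pos": [0, 0, 0], "dr": [0, 0, 0], "fingers": 1}
    - {"delta_pos": [0, 0, 0], "dr": [0, 0, 0], "fingers": 1}
    - {"delta_pos": [0, 0, 0], "dr": [0, 0, 0], "fingers": 1}
  newtons: 24

```text
time: 16.02
tool_pos: [0.594, 0.2784, 0.2923]
tool_rot: [3.142, 0.0, -3.114]
contact_force: [-0.1, 0.5, -2.4]
opening: 0.0381
grip_force: 24.0
```

Emit:
step_arm:
  increments:
    - {"delta_pos": [0, 0, 0], "dr": [0, 0, 0], "fingers": 1}
    - {"delta_pos": [0, 0, 0], "dr": [0, 0, 0], "fingers": 1}
    - {"delta_pos": [0, 0, 0], "dr": [0, 0, 0], "fingers": 1}
    - {"delta_pos": [0, 0, 0], "dr": [0, 0, 0], "fingers": 1}
    - {"delta_pos": [0, 0, 0], "dr": [0, 0, 0], "fingers": 1}
  newtons: 18

```text
time: 16.65
tool_pos: [0.5939, 0.2784, 0.2922]
tool_rot: [3.142, -0.0, -3.114]
contact_force: [-0.5, -0.2, -2.5]
opening: 0.0376
grip_force: 18.0
```

Emit:
step_arm:
  increments:
    - {"delta_pos": [0, 0, 0], "dr": [0, 0, 0], "fingers": 1}
    - {"delta_pos": [0, 0, 0], "dr": [0, 0, 0], "fingers": 1}
    - {"delta_pos": [0, 0, 0], "dr": [0, 0, 0], "fingers": 1}
    - {"delta_pos": [0, 0, 0], "dr": [0, 0, 0], "fingers": 1}
    - {"delta_pos": [0, 0, 0], "dr": [0, 0, 0], "fingers": 1}
  newtons: 13

```text
time: 17.27
tool_pos: [0.594, 0.2784, 0.2923]
tool_rot: [3.141, 0.0, -3.114]
contact_force: [-0.0, -0.2, -2.0]
opening: 0.038
grip_force: 13.0
```

Emit:
step_arm:
  increments:
    - {"delta_pos": [0, 0, 0], "dr": [0, 0, 0], "fingers": 1}
    - {"delta_pos": [0, 0, 0], "dr": [0, 0, 0], "fingers": 1}
    - {"delta_pos": [0, 0, 0], "dr": [0, 0, 0], "fingers": 1}
    - {"delta_pos": [0, 0, 0], "dr": [0, 0, 0], "fingers": 1}
    - {"delta_pos": [0, 0, 0], "dr": [0, 0, 0], "fingers": 1}
  newtons: 9

```text
time: 17.9
tool_pos: [0.594, 0.2784, 0.2923]
tool_rot: [3.141, 0.0, -3.114]
contact_force: [0.0, 0.0, -2.1]
opening: 0.038
grip_force: 9.0
```

Emit:
step_arm:
  increments:
    - {"delta_pos": [0, 0, 0], "dr": [0, 0, 0], "fingers": 1}
    - {"delta_pos": [0, 0, 0], "dr": [0, 0, 0], "fingers": 1}
    - {"delta_pos": [0, 0, 0], "dr": [0, 0, 0], "fingers": 1}
    - {"delta_pos": [0, 0, 0], "dr": [0, 0, 0], "fingers": 1}
    - {"delta_pos": [0, 0, 0], "dr": [0, 0, 0], "fingers": 1}
  newtons: 6.5

```text
time: 18.52
tool_pos: [0.594, 0.2784, 0.2922]
tool_rot: [3.142, -0.0, -3.114]
contact_force: [0.3, 0.2, -2.4]
opening: 0.0382
grip_force: 6.5
```

Emit:
step_arm:
  increments:
    - {"delta_pos": [0, 0, 0], "dr": [0, 0, 0], "fingers": 1}
    - {"delta_pos": [0, 0, 0], "dr": [0, 0, 0], "fingers": 1}
    - {"delta_pos": [0, 0, 0], "dr": [0, 0, 0], "fingers": 1}
    - {"delta_pos": [0, 0, 0], "dr": [0, 0, 0], "fingers": 1}
    - {"delta_pos": [0, 0, 0], "dr": [0, 0, 0], "fingers": 1}
  newtons: 5

```text
time: 19.15
tool_pos: [0.594, 0.2784, 0.2923]
tool_rot: [3.142, 0.0, -3.114]
contact_force: [0.5, -0.9, -2.2]
opening: 0.0381
grip_force: 5.0
```

```bash
python3 -c "
from h import *
plan((.494,.0855,.30,171.8))
a=viewer.read_camera('scene')[180:400,320:520,::-1];b=viewer.read_camera('top')[170:320,120:300,::-1]
c=np.zeros((560,800,3),np.uint8);a=cv2.resize(a,None,fx=2.5,fy=2.5);b=cv2.resize(b,None,fx=1.6,fy=1.6);c[:550,:500]=a;c[:240,505:793]=b;cv2.imwrite('pics/c5.png',c)
"
```

```text
t 19.15 p [0.594  0.2784 0.2923] rpy [ 3.142  0.    -3.114] F [ 0.5 -0.9 -2.2] op 0.0381 g 5.0
(0.494, 0.0855, 0.3, 171.8) -> [ 10.52 -19.01  -0.77] [0.  0.  9.8]
```

View pics/c5.png

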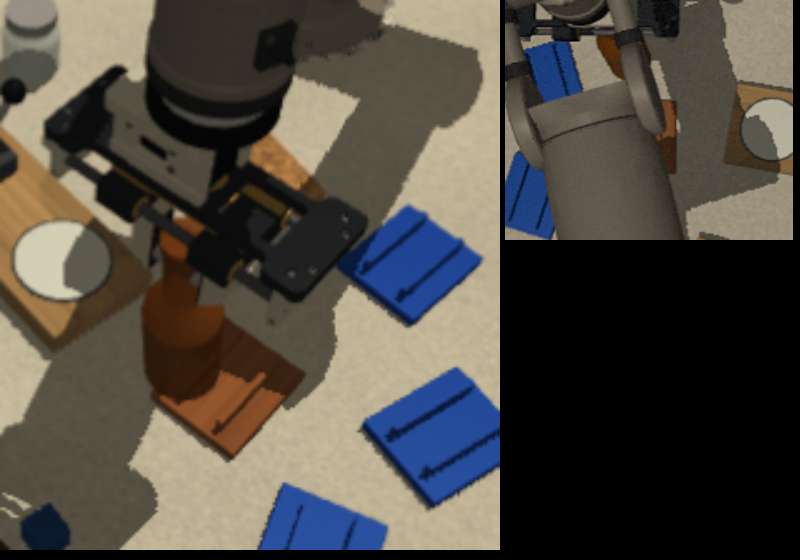

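The bottle now hangs upright, mouth up. I'll check the remaining tilt against the projected plumb line.

```bash
python3 -c "
from h import *
g=np.array([.594,.2784,.3113])
for th in(0,8,15,-8):
  t=np.radians(th);u=np.array([np.sin(t),0,np.cos(t)])
  print(th,[((proj('scene',g+u*s)-[320,180])*2.5).round(0).tolist() for s in(.033,-.07,-.16)])
im=cv2.imread('pics/c5.png')[:,:500,::-1].copy()
h=cv2.cvtColor(im,cv2.COLOR_RGB2HSV);m=cv2.inRange(h,(3,140,30),(18,255,255))
for y in range(300,400,12):
  xs=np.where(m[y,120:300])[0]+120
  print(y,xs.min(),xs.max()) if len(xs) else 0
cv2.imwrite('pics/m.png',m)"
```

```text
0 [[190.0, 226.0], [174.0, 318.0], [162.0, 384.0]]
8 [[185.0, 231.0], [183.0, 309.0], [181.0, 365.0]]
15 [[181.0, 235.0], [191.0, 300.0], [198.0, 347.0]]
-8 [[194.0, 222.0], [165.0, 326.0], [143.0, 402.0]]
300 125 196
312 142 223
324 143 232
336 144 250
348 145 267
360 145 284
372 147 299
384 152 297
396 153 286
```

Residual tilt is about 8° (mouth toward +x). While still loose I'll tip the tool 9° that way so the bottle slips, then tip it back to carry the bottle upright, and tighten.

Emit:
step_arm:
  increments:
    - {"delta_pos": [0, 0, 0], "dr": [0, 2.5, 0], "fingers": 1}
    - {"delta_pos": [0, 0, 0], "dr": [0, 5, 0], "fingers": 1}
    - {"delta_pos": [0, 0, 0], "dr": [0, 7, 0], "fingers": 1}
    - {"delta_pos": [0, 0, 0], "dr": [0, 8.5, 0], "fingers": 1}
    - {"delta_pos": [0, 0, 0], "dr": [0, 9, 0], "fingers": 1}

```text
time: 19.88
tool_pos: [0.5943, 0.2784, 0.2919]
tool_rot: [-3.142, -0.158, -3.114]
contact_force: [-0.0, 0.1, -2.2]
opening: 0.0378
grip_force: 5.0
```

Emit:
step_arm:
  increments:
    - {"delta_pos": [0, 0, 0], "dr": [0, 0, 0], "fingers": 1}
    - {"delta_pos": [0, 0, 0], "dr": [0, -2, 0], "fingers": 1}
    - {"delta_pos": [0, 0, 0], "dr": [0, -4.5, 0], "fingers": 1}
    - {"delta_pos": [0, 0, 0], "dr": [0, -7, 0], "fingers": 1}
    - {"delta_pos": [0, 0, 0], "dr": [0, -9, 0], "fingers": 1}

```text
time: 20.5
tool_pos: [0.5936, 0.2785, 0.2928]
tool_rot: [3.141, 0.002, -3.114]
contact_force: [-0.1, 0.9, -1.5]
opening: 0.038
grip_force: 5.0
```

Emit:
step_arm:
  increments:
    - {"delta_pos": [0, 0, 0], "dr": [0, 0, 0], "fingers": 1}
    - {"delta_pos": [0, 0, 0], "dr": [0, 0, 0], "fingers": 1}
    - {"delta_pos": [0, 0, 0], "dr": [0, 0, 0], "fingers": 1}
    - {"delta_pos": [0, 0, 0], "dr": [0, 0, 0], "fingers": 1}
    - {"delta_pos": [0, 0, 0], "dr": [0, 0, 0], "fingers": 1}
  newtons: 40

```text
time: 21.12
tool_pos: [0.5941, 0.2784, 0.2921]
tool_rot: [3.142, -0.0, -3.114]
contact_force: [-0.2, 0.7, -2.1]
opening: 0.0378
grip_force: 40.0
```

```bash
python3 -c "
from h import *
plan((.494,.0855,.30,171.8))
im=viewer.read_camera('scene')[180:400,320:520].copy();im=cv2.resize(im,None,fx=2.5,fy=2.5)
cv2.imwrite('pics/s6.png',im[...,::-1])
h=cv2.cvtColor(im,cv2.COLOR_RGB2HSV);m=cv2.inRange(h,(3,140,30),(18,255,255))
for y in list(range(225,265,12))+list(range(300,400,12)):
  xs=np.where(m[y,110:235])[0]+110
  print(y,xs.min(),xs.max()) if len(xs) else 0
g=np.array([.594,.2784,.3113])
for th in(0,8):
  t=np.radians(th);u=np.array([np.sin(t),0,np.cos(t)])
  print(th,[[((proj('scene',g+u*s+e*.029*np.array([-.707,.707,0]))-[320,180])*2.5).round(0).tolist() for s in(-.08,-.12,-.15)] for e in(-1,1)])
"
```

```text
t 21.12 p [0.5941 0.2784 0.2921] rpy [ 3.142 -0.    -3.114] F [-0.2  0.7 -2.1] op 0.0378 g 40.0
(0.494, 0.0855, 0.3, 171.8) -> [ 10.53 -19.01  -0.79] [ 0.  -0.   9.8]
225 178 205
237 110 174
249 116 188
261 164 184
300 110 196
312 133 209
324 130 232
336 129 234
348 128 234
360 126 234
372 124 234
384 123 234
396 124 234
0 [[[131.0, 326.0], [127.0, 356.0], [125.0, 378.0]], [[214.0, 325.0], [207.0, 356.0], [202.0, 377.0]]]
8 [[[142.0, 316.0], [142.0, 342.0], [143.0, 360.0]], [[224.0, 315.0], [222.0, 341.0], [220.0, 359.0]]]
```

View pics/s6.png

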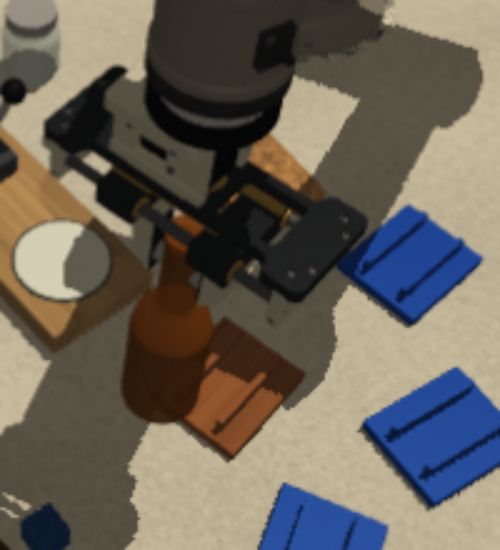

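The body edges match the plumb projection, so the bottle hangs upright. Moving over the pad.

```bash
python3 -c "
from h import *
plan((.494,.0855,.292,181.6))
"
```

```text
t 21.18 p [0.5941 0.2784 0.2921] rpy [-3.142 -0.    -3.114] F [ 1.  -1.2 -2.4] op 0.0378 g 40.0
(0.494, 0.0855, 0.292, 181.6) -> [ 1.053e+01 -1.901e+01  1.000e-02] [-0. -0. -0.]
```

Emit:
step_arm:
  increments:
    - {"delta_pos": [1, -1.8, 0], "dr": [0, 0, 0], "fingers": 1}
    - {"delta_pos": [3, -6, 0], "dr": [0, 0, 0], "fingers": 1}
    - {"delta_pos": [5.6, -11, 0], "dr": [0, 0, 0], "fingers": 1}
    - {"delta_pos": [8, -16, 0], "dr": [0, 0, 0], "fingers": 1}
    - {"delta_pos": [9, -18, 0], "dr": [0, 0, 0], "fingers": 1}

```text
time: 21.8
tool_pos: [0.5078, 0.0938, 0.2928]
tool_rot: [-3.141, 0.001, -3.116]
contact_force: [1.1, -0.0, -3.2]
opening: 0.0377
grip_force: 40.0
```

Emit:
step_arm:
  increments:
    - {"delta_pos": [0.4, -1, 0], "dr": [0, 0, 0], "fingers": 1}
    - {"delta_pos": [0.4, -1.5, 1], "dr": [0, 0, 0], "fingers": 1}
    - {"delta_pos": [0.4, -1.5, 3], "dr": [0, 0, 0], "fingers": 1}
    - {"delta_pos": [0.4, -1.5, 5], "dr": [0, 0, 0], "fingers": 1}
    - {"delta_pos": [0.4, -1.5, 6], "dr": [0, 0, 0], "fingers": 1}

```text
time: 22.42
tool_pos: [0.5051, 0.0816, 0.2304]
tool_rot: [3.141, -0.003, -3.113]
contact_force: [0.6, 0.5, -1.5]
opening: 0.0377
grip_force: 40.0
```

Emit:
step_arm:
  increments:
    - {"delta_pos": [0, 0, 1], "dr": [0, 0, 0], "fingers": 1}
    - {"delta_pos": [0, 0, 2], "dr": [0, 0, 0], "fingers": 1}
    - {"delta_pos": [0, 0, 3], "dr": [0, 0, 0], "fingers": 1}
    - {"delta_pos": [0, 0, 3.5], "dr": [0, 0, 0], "fingers": 1}
    - {"delta_pos": [0, 0, 3.5], "dr": [0, 0, 0], "fingers": 1}

```text
time: 23.05
tool_pos: [0.5053, 0.0809, 0.197]
tool_rot: [3.142, -0.0, -3.114]
contact_force: [0.6, -0.6, -1.7]
opening: 0.0376
grip_force: 40.0
```

```bash
python3 -c "
from h import *
plan((.494,.0855,.1755,181.6))
a=viewer.read_camera('scene')[140:340,250:450,::-1];b=viewer.read_camera('top')[190:310,230:380,::-1]
c=np.zeros((600,800,3),np.uint8);a=cv2.resize(a,None,fx=2.5,fy=2.5);b=cv2.resize(b,None,fx=2,fy=2);c[:500,:500]=a;c[:240,500:800]=b;cv2.imwrite('pics/c7.png',c)
"
```

```text
t 23.05 p [0.5053 0.0809 0.197 ] rpy [ 3.142 -0.    -3.114] F [ 0.6 -0.6 -1.7] op 0.0376 g 40.0
(0.494, 0.0855, 0.1755, 181.6) -> [1.11 0.49 2.15] [ 0. -0. -0.]
```

View pics/c7.png

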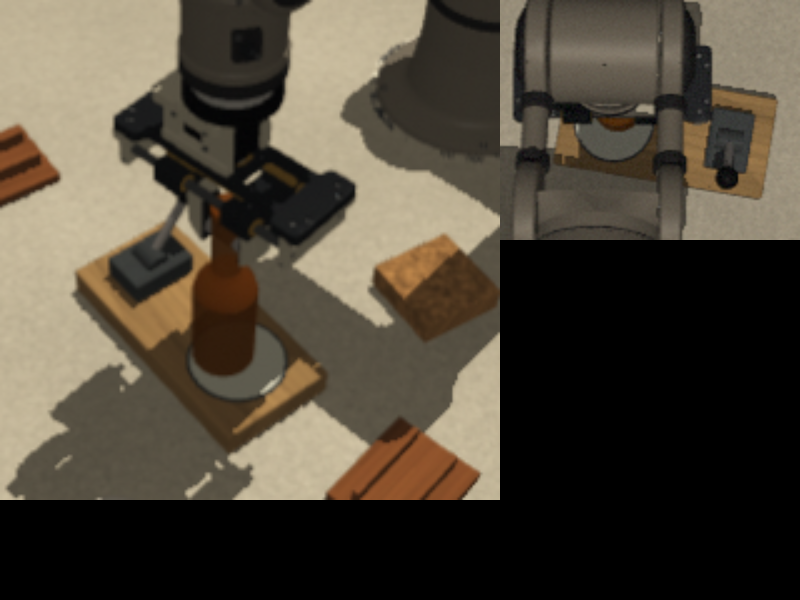

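The bottle is just above the pad, slightly off-centre as the numbers say. Centring it and going closer.

Emit:
step_arm:
  increments:
    - {"delta_pos": [0.5, 0.2, 0], "dr": [0, 0, 0], "fingers": 1}
    - {"delta_pos": [1.1, 0.5, 0.5], "dr": [0, 0, 0], "fingers": 1}
    - {"delta_pos": [1.1, 0.5, 1], "dr": [0, 0, 0], "fingers": 1}
    - {"delta_pos": [1.1, 0.5, 1.5], "dr": [0, 0, 0], "fingers": 1}
    - {"delta_pos": [1.1, 0.5, 1.8], "dr": [0, 0, 0], "fingers": 1}

```text
time: 23.78
tool_pos: [0.4942, 0.0856, 0.1788]
tool_rot: [3.142, -0.0, -3.114]
contact_force: [0.0, 0.4, -2.4]
opening: 0.0375
grip_force: 40.0
```

```bash
python3 -c "
from h import *
plan((.494,.0855,.1745,181.6))
im=viewer.read_camera('scene');cv2.imwrite('pics/s8.png',im[...,::-1])
h=cv2.cvtColor(im,cv2.COLOR_RGB2HSV);m=cv2.inRange(h,(2,170,25),(16,255,255))
for y in range(256,298,4):
  xs=np.where(m[y,300:390])[0]+300
  print(y,xs.min(),xs.max(),len(xs)) if len(xs) else 0
o=robot.observe()['tool_pos'];g=o+[.0,0,.018]
v=np.array([-.72,.69,0])
for s in(-.08,-.12,-.15): print(proj('scene',g+[0,0,s]-.029*v).round(1),proj('scene',g+[0,0,s]+.029*v).round(1))
w=np.array([.69,.72,0]);print('lowest',proj('scene',g+[0,0,-.16]+.029*w).round(1))
"
```

```text
t 23.77 p [0.4942 0.0856 0.1788] rpy [ 3.142 -0.    -3.114] F [ 0.   0.4 -2.4] op 0.0375 g 40.0
(0.494, 0.0855, 0.1745, 181.6) -> [ 0.02 -0.01  0.43] [ 0. -0. -0.]
256 333 356 24
260 332 357 26
264 333 356 24
268 332 356 25
272 332 355 24
276 333 355 23
280 332 355 24
284 333 354 22
288 334 353 20
292 341 346 6
[332.5 260.9] [358.5 260.2]
[332.4 272. ] [357.7 271.3]
[332.3 279.9] [357.1 279.2]
lowest [345.3 292.2]
```

The bottle matches the projected upright pose within about 1 px. Setting it down gently.

Emit:
step_arm:
  increments:
    - {"delta_pos": [0, 0, 0.1], "dr": [0, 0, 0], "fingers": 1}
    - {"delta_pos": [0, 0, 0.2], "dr": [0, 0, 0], "fingers": 1}
    - {"delta_pos": [0, 0, 0.3], "dr": [0, 0, 0], "fingers": 1}
    - {"delta_pos": [0, 0, 0.35], "dr": [0, 0, 0], "fingers": 1}
    - {"delta_pos": [0, 0, 0.35], "dr": [0, 0, 0], "fingers": 1}

```text
time: 24.45
tool_pos: [0.4951, 0.0856, 0.1768]
tool_rot: [3.142, 0.003, -3.114]
contact_force: [0.7, -0.3, 5.0]
opening: 0.0374
grip_force: 40.0
```

Emit:
step_arm:
  increments:
    - {"delta_pos": [0, 0, 0.05], "dr": [0, 0, 0], "fingers": 1}
    - {"delta_pos": [0, 0, 0.1], "dr": [0, 0, 0], "fingers": 1}
    - {"delta_pos": [0, 0, 0.1], "dr": [0, 0, 0], "fingers": 1}
    - {"delta_pos": [0, 0, 0.1], "dr": [0, 0, 0], "fingers": 1}
    - {"delta_pos": [0, 0, 0.1], "dr": [0, 0, 0], "fingers": 1}

```text
time: 25.08
tool_pos: [0.4958, 0.0857, 0.1767]
tool_rot: [3.142, 0.005, -3.114]
contact_force: [0.6, 0.9, 9.8]
opening: 0.0377
grip_force: 40.0
```

Contact is at about 12 N. I'll ease the grip so the base seats, then open.

Emit:
step_arm:
  increments:
    - {"delta_pos": [0, 0, -0.1], "dr": [0, 0, 0], "fingers": 1}
    - {"delta_pos": [0, 0, -0.1], "dr": [0, 0, 0], "fingers": 1}
    - {"delta_pos": [0, 0, -0.1], "dr": [0, 0, 0], "fingers": 1}
    - {"delta_pos": [0, 0, -0.1], "dr": [0, 0, 0], "fingers": 1}
    - {"delta_pos": [0, 0, -0.1], "dr": [0, 0, 0], "fingers": 1}
  newtons: 5

```text
time: 25.7
tool_pos: [0.4952, 0.0856, 0.1767]
tool_rot: [3.142, 0.003, -3.114]
contact_force: [0.7, 0.5, 5.7]
opening: 0.0378
grip_force: 5.0
```

Emit:
step_arm:
  increments:
    - {"delta_pos": [0, 0, 0], "dr": [0, 0, 0], "fingers": 1}
    - {"delta_pos": [0, 0, 0], "dr": [0, 0, 0], "fingers": 1}
    - {"delta_pos": [0, 0, 0], "dr": [0, 0, 0], "fingers": 1}
    - {"delta_pos": [0, 0, 0], "dr": [0, 0, 0], "fingers": 1}
    - {"delta_pos": [0, 0, 0], "dr": [0, 0, 0], "fingers": 1}
  newtons: 3

```text
time: 26.32
tool_pos: [0.4943, 0.0856, 0.1757]
tool_rot: [3.142, 0.0, -3.114]
contact_force: [0.8, -0.2, 4.4]
opening: 0.0381
grip_force: 3.0
```

```bash
python3 -c "
from h import *
plan((.494,.0855,.1745,181.6))
im=viewer.read_camera('scene')
h=cv2.cvtColor(im,cv2.COLOR_RGB2HSV);m=cv2.inRange(h,(2,170,25),(16,255,255))
for y in range(256,300,4):
  xs=np.where(m[y,300:390])[0]+300
  print(y,xs.min(),xs.max(),len(xs)) if len(xs) else 0
g=np.array([.494,.0855,.192])
v=np.array([-.72,.69,0])
for s in(-.08,-.12,-.15): print(proj('scene',g+[0,0,s]-.029*v).round(1),proj('scene',g+[0,0,s]+.029*v).round(1))
w=np.array([.69,.72,0]);print('lowest',proj('scene',g+[0,0,-.16]+.029*w).round(1))
"
```

```text
t 26.32 p [0.4943 0.0856 0.1757] rpy [ 3.142  0.    -3.114] F [ 0.8 -0.2  4.4] op 0.0381 g 3.0
(0.494, 0.0855, 0.1745, 181.6) -> [ 0.03 -0.01  0.12] [ 0.  0. -0.]
256 333 356 24
260 332 357 26
264 332 356 25
268 332 356 25
272 332 355 24
276 333 355 23
280 332 355 24
284 332 354 23
288 334 353 20
292 339 348 10
[332.5 262.1] [358.4 261.4]
[332.4 273.1] [357.6 272.5]
[332.3 281. ] [357.  280.3]
lowest [345.3 293.3]
```

It is seated, upright and centred. Opening and retreating straight up.

Emit:
step_arm:
  increments:
    - {"delta_pos": [0, 0, 0], "dr": [0, 0, 0], "fingers": 0.1}
    - {"delta_pos": [0, 0, 0], "dr": [0, 0, 0], "fingers": 0}
    - {"delta_pos": [0, 0, 0], "dr": [0, 0, 0], "fingers": -0.3}
    - {"delta_pos": [0, 0, 0], "dr": [0, 0, 0], "fingers": -0.6}
    - {"delta_pos": [0, 0, 0], "dr": [0, 0, 0], "fingers": -0.8}

```text
time: 27.0
tool_pos: [0.4942, 0.0856, 0.1757]
tool_rot: [3.142, -0.0, -3.114]
contact_force: [-0.3, 0.0, 0.4]
opening: 0.0711
grip_force: 0.0
```

Emit:
step_arm:
  increments:
    - {"delta_pos": [0, 0, 0], "dr": [0, 0, 0], "fingers": -0.8}
    - {"delta_pos": [0, 0, 0], "dr": [0, 0, 0], "fingers": -0.8}
    - {"delta_pos": [0, 0, -0.5], "dr": [0, 0, 0], "fingers": -0.8}
    - {"delta_pos": [0, 0, -1.5], "dr": [0, 0, 0], "fingers": -0.8}
    - {"delta_pos": [0, 0, -3], "dr": [0, 0, 0], "fingers": -0.8}

```text
time: 27.62
tool_pos: [0.4942, 0.0856, 0.2065]
tool_rot: [3.141, -0.0, -3.114]
contact_force: [0.4, 0.2, 0.2]
opening: 0.0826
grip_force: 0.0
```

Emit:
step_arm:
  increments:
    - {"delta_pos": [0, 0, -2], "dr": [0, 0, 0], "fingers": -0.8}
    - {"delta_pos": [0, 0, -5], "dr": [0, 0, 0], "fingers": -0.8}
    - {"delta_pos": [0, 0, -8], "dr": [0, 0, 0], "fingers": -0.8}
    - {"delta_pos": [0, 0, -10], "dr": [0, 0, 0], "fingers": -0.8}
    - {"delta_pos": [0, 0, -10], "dr": [0, 0, 0], "fingers": -0.8}

```text
time: 28.25
tool_pos: [0.4949, 0.0856, 0.3077]
tool_rot: [3.142, 0.004, -3.114]
contact_force: [0.4, 0.4, -0.5]
opening: 0.0824
grip_force: 0.0
```

```bash
python3 -c "
from h import *
T=viewer.read_camera('top');S=viewer.read_camera('scene')
cv2.imwrite('pics/t9.png',T[...,::-1]);cv2.imwrite('pics/s9.png',S[...,::-1])
uv=[]
for n,im,roi in(('scene',S,(316,206,336,226)),('top',T,(333,268,354,290))):
    for c in blobs(n,im,(0,0,0),(180,255,30),roi,10)[:2]:print(n,cv2.minEnclosingCircle(c),cv2.contourArea(c),cv2.boundingRect(c))
for a in np.arange(0,.31,.05):
  t=a-.7;h=np.array([.4745,-.0501,.052]);b=h+.08*(np.sin(t)*np.array([.9898,-.1426,0])+np.cos(t)*np.array([0,0,1]))
  print(round(a,2),b.round(4),proj('scene',b).round(1),proj('top',b).round(1))
plan((.44,-.045,.27,81.8))
a=cv2.resize(S[150:310,270:400,::-1],None,fx=3.5,fy=3.5);cv2.imwrite('pics/s9c.png',a)
"
```

```text
scene ((324.80767822265625, 216.1923065185547), 4.7310309410095215) 55.5 (321, 212, 9, 9)
top ((342.5, 275.5), 7.905794143676758) 89.0 (337, 268, 12, 16)
0.0 [ 0.4235 -0.0428  0.1132] [326.5 216.5] [342.8 280.3]
0.05 [ 0.4266 -0.0432  0.1157] [325.4 216.3] [343.2 278.8]
0.1 [ 0.4298 -0.0437  0.118 ] [324.4 216.2] [343.5 277.3]
0.15 [ 0.4331 -0.0441  0.1202] [323.2 216.2] [343.8 275.8]
0.2 [ 0.4365 -0.0446  0.1222] [322.1 216.3] [344.1 274.2]
0.25 [ 0.4401 -0.0451  0.124 ] [320.9 216.4] [344.4 272.5]
0.3 [ 0.4437 -0.0457  0.1257] [319.6 216.6] [344.8 270.9]
t 28.35 p [0.494  0.0856 0.3054] rpy [ 3.142 -0.    -3.114] F [ 0.2  0.6 -0. ] op 0.0827 g 0.0
(0.44, -0.045, 0.27, 81.8) -> [  5.75 -12.91   3.54] [-0.  -0.  99.8]
```

View pics/s9c.png

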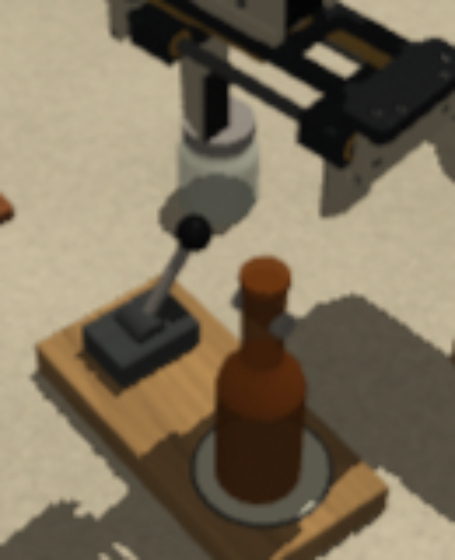

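The bottle stands free on the pad. The lever is at about 0.08 rad with the ball at about (0.4285,-0.0435,0.117). I'll turn the gripper so its fingers straddle the ball along the swing direction, well away from the bottle.

Emit:
step_arm:
  increments:
    - {"delta_pos": [1, -3, 0], "dr": [0, 0, 10], "fingers": -0.4}
    - {"delta_pos": [2.5, -6, 0], "dr": [0, 0, 20], "fingers": -0.4}
    - {"delta_pos": [4, -9, 0], "dr": [0, 0, 30], "fingers": -0.4}
    - {"delta_pos": [5.5, -12, 0], "dr": [0, 0, 40], "fingers": -0.4}
    - {"delta_pos": [6.5, -13, 0], "dr": [0, 0, 50], "fingers": -0.4}

```text
time: 28.98
tool_pos: [0.4317, -0.0474, 0.3046]
tool_rot: [-3.14, -0.002, 2.289]
contact_force: [0.9, -0.3, 0.0]
opening: 0.0643
grip_force: 0.0
```

Emit:
step_arm:
  increments:
    - {"delta_pos": [0, 0, 1], "dr": [0, 0, 10], "fingers": -0.4}
    - {"delta_pos": [0, 0, 2], "dr": [0, 0, 20], "fingers": -0.4}
    - {"delta_pos": [0, 0, 3], "dr": [0, 0, 30], "fingers": -0.4}
    - {"delta_pos": [0, 0, 4], "dr": [0, 0, 40], "fingers": -0.4}
    - {"delta_pos": [0, 0, 4], "dr": [0, 0, 49.8], "fingers": -0.4}

```text
time: 29.6
tool_pos: [0.4318, -0.0458, 0.2639]
tool_rot: [-3.138, -0.001, 1.421]
contact_force: [-0.1, -0.1, 0.2]
opening: 0.0636
grip_force: 0.0
```

Emit:
step_arm:
  increments:
    - {"delta_pos": [0, 0, 0], "dr": [0, 0, 0], "fingers": -0.4}
    - {"delta_pos": [0, 0, 0], "dr": [0, 0, 0], "fingers": -0.4}
    - {"delta_pos": [0, 0, 0], "dr": [0, 0, 0], "fingers": -0.4}
    - {"delta_pos": [0, 0, 0], "dr": [0, 0, 0], "fingers": -0.4}
    - {"delta_pos": [0, 0, 0], "dr": [0, 0, 0], "fingers": -0.4}

```text
time: 30.22
tool_pos: [0.4328, -0.0461, 0.2658]
tool_rot: [3.141, -0.0, 1.428]
contact_force: [-0.1, -0.9, 0.4]
opening: 0.0641
grip_force: 0.0
```

```bash
python3 -c "
from h import *
plan((.4285,-.0435,.18,81.8),(.4285,-.0435,.110,81.8))
"
```

```text
t 30.23 p [ 0.4328 -0.0461  0.2658] rpy [ 3.141 -0.     1.428] F [-0.1 -0.9  0.4] op 0.0641 g 0.0
(0.4285, -0.0435, 0.18, 81.8) -> [ 0.19 -0.47  8.58] [ 0. -0. -0.]
(0.4285, -0.0435, 0.11, 81.8) -> [ 0.19 -0.47 15.58] [ 0. -0. -0.]
```

Emit:
step_arm:
  increments:
    - {"delta_pos": [0.2, -0.5, 3], "dr": [0, 0, 0], "fingers": -0.4}
    - {"delta_pos": [0.2, -0.5, 6], "dr": [0, 0, 0], "fingers": -0.4}
    - {"delta_pos": [0.2, -0.5, 9], "dr": [0, 0, 0], "fingers": -0.4}
    - {"delta_pos": [0.2, -0.5, 10], "dr": [0, 0, 0], "fingers": -0.4}
    - {"delta_pos": [0.2, -0.5, 10], "dr": [0, 0, 0], "fingers": -0.4}

```text
time: 30.85
tool_pos: [0.4282, -0.0434, 0.1658]
tool_rot: [-3.141, -0.0, 1.427]
contact_force: [0.3, -0.7, 0.1]
opening: 0.0643
grip_force: 0.0
```

Emit:
step_arm:
  increments:
    - {"delta_pos": [0, 0, 2], "dr": [0, 0, 0], "fingers": -0.4}
    - {"delta_pos": [0, 0, 4], "dr": [0, 0, 0], "fingers": -0.4}
    - {"delta_pos": [0, 0, 5.5], "dr": [0, 0, 0], "fingers": -0.4}
    - {"delta_pos": [0, 0, 5.5], "dr": [0, 0, 0], "fingers": -0.1}
    - {"delta_pos": [0, 0, 5.5], "dr": [0, 0, 0], "fingers": 0.1}

```text
time: 31.48
tool_pos: [0.429, -0.0436, 0.1119]
tool_rot: [3.139, 0.0, 1.427]
contact_force: [0.2, 1.0, 0.3]
opening: 0.0491
grip_force: 0.0
```

Emit:
step_arm:
  increments:
    - {"delta_pos": [0, 0, 0], "dr": [0, 0, 0], "fingers": 0.2}
    - {"delta_pos": [0, 0, 0], "dr": [0, 0, 0], "fingers": 0.3}
    - {"delta_pos": [0, 0, 0], "dr": [0, 0, 0], "fingers": 0.35}
    - {"delta_pos": [0, 0, 0], "dr": [0, 0, 0], "fingers": 0.35}
    - {"delta_pos": [0, 0, 0], "dr": [0, 0, 0], "fingers": 0.35}
  newtons: 3

```text
time: 32.1
tool_pos: [0.4282, -0.0434, 0.1107]
tool_rot: [-3.142, -0.0, 1.427]
contact_force: [0.1, 0.1, -0.2]
opening: 0.0297
grip_force: 0.0
```

```bash
python3 -c "
from h import *
plan((.44,-.0452,.117,81.8),(.452,-.0469,.122,81.8),(.464,-.0486,.125,81.8),(.4745,-.0501,.126,81.8))
"
```

```text
t 32.1 p [ 0.4282 -0.0434  0.1107] rpy [-3.142 -0.     1.427] F [ 0.1  0.1 -0.2] op 0.0297 g 0.0
(0.44, -0.0452, 0.117, 81.8) -> [-0.01  1.2  -0.63] [-0. -0. -0.]
(0.452, -0.0469, 0.122, 81.8) -> [-0.01  2.41 -1.13] [-0. -0. -0.]
(0.464, -0.0486, 0.125, 81.8) -> [-0.    3.62 -1.43] [-0. -0. -0.]
(0.4745, -0.0501, 0.126, 81.8) -> [ 0.    4.68 -1.53] [-0. -0. -0.]
```

Emit:
step_arm:
  increments:
    - {"delta_pos": [0, 1.2, -0.6], "dr": [0, 0, 0], "fingers": 0.35}
    - {"delta_pos": [0, 2.4, -1.1], "dr": [0, 0, 0], "fingers": 0.35}
    - {"delta_pos": [0, 3.6, -1.4], "dr": [0, 0, 0], "fingers": 0.35}
    - {"delta_pos": [0, 4.7, -1.5], "dr": [0, 0, 0], "fingers": 0.35}
    - {"delta_pos": [0, 4.7, -1.5], "dr": [0, 0, 0], "fingers": 0.5}

```text
time: 32.72
tool_pos: [0.4757, -0.0504, 0.1256]
tool_rot: [3.141, -0.0, 1.427]
contact_force: [0.4, -0.4, 3.4]
opening: 0.0254
grip_force: 3.0
```

Emit:
step_arm:
  increments:
    - {"delta_pos": [0, 0, 0], "dr": [0, 0, 0], "fingers": 0.5}
    - {"delta_pos": [0, 0, 0], "dr": [0, 0, 0], "fingers": 0.5}
    - {"delta_pos": [0, 0, 0], "dr": [0, 0, 0], "fingers": 0.5}
    - {"delta_pos": [0, 0, 0], "dr": [0, 0, 0], "fingers": 0.35}
    - {"delta_pos": [0, 0, 0], "dr": [0, 0, 0], "fingers": 0.2}

```text
time: 33.35
tool_pos: [0.4742, -0.0499, 0.1255]
tool_rot: [-3.14, -0.0, 1.427]
contact_force: [0.1, 0.3, 1.0]
opening: 0.0349
grip_force: 0.0
```

Emit:
step_arm:
  increments:
    - {"delta_pos": [0, 0, 0], "dr": [0, 0, 0], "fingers": 0}
    - {"delta_pos": [0, 0, 0], "dr": [0, 0, 0], "fingers": -0.2}
    - {"delta_pos": [0, 0, 0], "dr": [0, 0, 0], "fingers": -0.2}
    - {"delta_pos": [0, 0, -1.5], "dr": [0, 0, 0], "fingers": -0.2}
    - {"delta_pos": [0, 0, -4], "dr": [0, 0, 0], "fingers": -0.2}

```text
time: 33.98
tool_pos: [0.4741, -0.05, 0.1655]
tool_rot: [-3.139, -0.0, 1.427]
contact_force: [-0.1, -0.5, 0.0]
opening: 0.0553
grip_force: 0.0
```

Emit:
step_arm:
  increments:
    - {"delta_pos": [0, 0, -4], "dr": [0, 0, 0], "fingers": -0.2}
    - {"delta_pos": [0, 0, -8], "dr": [0, 0, 0], "fingers": -0.2}
    - {"delta_pos": [-4, 0, -11], "dr": [0, 0, 0], "fingers": -0.2}
    - {"delta_pos": [-8, 0, -12], "dr": [0, 0, 0], "fingers": -0.2}
    - {"delta_pos": [-12, 0, -12], "dr": [0, 0, 0], "fingers": -0.2}

```text
time: 34.6
tool_pos: [0.4576, -0.1701, 0.2869]
tool_rot: [3.139, 0.001, 1.428]
contact_force: [0.0, -0.4, 0.4]
opening: 0.0553
grip_force: 0.0
```

```bash
python3 -c "
from h import *
plan()
S=viewer.read_camera('scene');T=viewer.read_camera('top');cv2.imwrite('pics/t10.png',T[...,::-1]);cv2.imwrite('pics/s10.png',S[...,::-1])
a=cv2.resize(S[150:310,250:400,::-1],None,fx=3,fy=3);b=cv2.resize(T[210:300,250:380,::-1],None,fx=2.6,fy=2.6)
c=np.zeros((480,800,3),np.uint8);c[:,:450]=a;c[:234,455:793]=b;cv2.imwrite('pics/c10.png',c)
for c in blobs('scene',S,(0,0,0),(180,255,30),(295,200,335,235),10)[:2]:print(cv2.minEnclosingCircle(c),cv2.contourArea(c))
h=np.array([.4745,-.0501,.052])
for a in np.arange(.5,.91,.1):
  t=a-.7;b=h+.08*(np.sin(t)*np.array([.9898,-.1426,0])+np.cos(t)*np.array([0,0,1]));print(round(a,2),proj('scene',b).round(1),proj('top',b).round(1))
"
```

```text
t 34.6 p [ 0.4576 -0.1701  0.2869] rpy [3.139e+00 1.000e-03 1.428e+00] F [ 0.  -0.4  0.4] op 0.0553 g 0.0
((308.6666564941406, 220.5), 4.693479061126709) 58.0
0.5 [314.4 218. ] [346.1 263.9]
0.6 [311.7 219.1] [346.7 260.3]
0.7 [309.  220.5] [347.3 256.7]
0.8 [306.2 222.1] [347.9 253.1]
0.9 [303.5 223.9] [348.4 249.6]
```

View pics/c10.png

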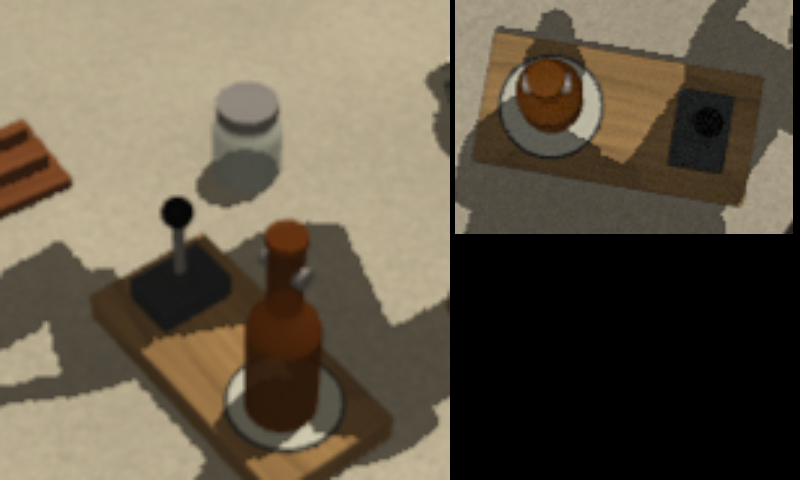

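The ball is at (308.7,220.5), so the lever is at about 0.71 rad, and the bottle stands centred on the pad. Settling, then handing in.

Emit:
step_arm:
  increments:
    - {"delta_pos": [0, 0, 0], "dr": [0, 0, 0], "fingers": -0.2}
    - {"delta_pos": [0, 0, 0], "dr": [0, 0, 0], "fingers": -0.2}
    - {"delta_pos": [0, 0, 0], "dr": [0, 0, 0], "fingers": -0.2}
    - {"delta_pos": [0, 0, 0], "dr": [0, 0, 0], "fingers": -0.2}
    - {"delta_pos": [0, 0, 0], "dr": [0, 0, 0], "fingers": -0.2}

```text
time: 35.33
tool_pos: [0.4576, -0.1686, 0.2858]
tool_rot: [3.141, -0.0, 1.428]
contact_force: [-0.6, 0.0, -0.2]
opening: 0.055
grip_force: 0.0
```

```bash
python3 -c "
from cell import robot
print(robot.hand_in())"
```

```text
the job is handed in; nothing more can be done
None
```

I handed the job in at about 35 s of the 72 s allowed: the bottle stands free and upright on the pad, within about 2 mm of centre by camera, and the dimmer reads about 0.71 rad; the hand-in returned no verdict.

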